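# Refit and pin the keyed axles of a drive block

## Task

The drive block on the repair bench is being put back together. Fit every stub axle standing on the bench into a socket of its own: set its nose in the bore, turn it until its keys find the keyways and it drops fully home, then lock it with a retaining pin from the rack, pushed down through the ear of its flange into the socket until the pin's collar lies on the ear. Any axle may go in any socket; leave the spare pins upright in the rack and do not disturb the other tools on the bench.

Things in the scene. Friction and masses are not known exactly. Their poses are not given: they have to be found in the camera images.
- block: grey cast drive block fixed to the bench, base 150 x 400 x 12 mm, origin under its centre, long side along its own y, z up. It carries three alike round steel sockets (122 mm across), 124 mm apart along y; their flat tops are 56 mm above the bench. Each has a bore 52 mm across and 44 mm deep with two opposite keyways 15 mm wide that reach 35 mm from the bore's axis.
- bore1 (a point): centre of the mouth of the bore at the block's +y end, level with the socket's top (axes of the block). Each socket is clamped at an angle of its own: the line of its keyways lies anywhere within 35 degrees either side of the block's y. The angle is not given: see it or feel for it.
- bore2 (a point): the same point of the middle socket. Every socket also has two opposite upright holes for a lock pin, 15 mm across, 44 mm deep, 46 mm from the bore's axis, on the line at 90 degrees to its keyways.
- bore3 (a point): the same point of the socket at the block's -y end
- axle1_c (a point): centre of stub axle 1 (may be absent), on its nose, z up, 84 mm tall, 0.5 kg. From below: round steel nose 50 mm across, its end tapered to 44; two keys 12 mm wide along +-x, 33 mm out from the axis, from 15 to 40 mm up (lowest 6 mm tapered to 7 mm wide); flange 68 mm across, 40 to 48 mm up, with an ear on +y reaching 60 mm from the axis; on top an aluminium tang, 34 mm (x) by 18 mm (y), 36 mm tall
- axle1_hole (a point): centre of the upper rim of the 15 mm pin hole in the ear of axle 1: 46 mm from the axis on +y, 48 mm above the nose's end (axes of the axle). An axle's plain nose enters a bore at any angle until its keys rest on the socket; turned (either way round) to within about 5 degrees of the keyways it drops 25 mm until the flange lies on the socket, its centre then 2 mm above the mouth.
- axle2_c (a point): centre of stub axle 2 (may be absent), on its nose, z up, 84 mm tall, 0.5 kg. From below: round steel nose 50 mm across, its end tapered to 44; two keys 12 mm wide along +-x, 33 mm out from the axis, from 15 to 40 mm up (lowest 6 mm tapered to 7 mm wide); flange 68 mm across, 40 to 48 mm up, with an ear on +y reaching 60 mm from the axis; on top an aluminium tang, 34 mm (x) by 18 mm (y), 36 mm tall
- axle2_hole (a point): centre of the upper rim of the 15 mm pin hole in the ear of axle 2: 46 mm from the axis on +y, 48 mm above the nose's end (axes of the axle).
- axle3_c (a point): centre of stub axle 3 (may be absent), on its nose, z up, 84 mm tall, 0.5 kg. From below: round steel nose 50 mm across, its end tapered to 44; two keys 12 mm wide along +-x, 33 mm out from the axis, from 15 to 40 mm up (lowest 6 mm tapered to 7 mm wide); flange 68 mm across, 40 to 48 mm up, with an ear on +y reaching 60 mm from the axis; on top an aluminium tang, 34 mm (x) by 18 mm (y), 36 mm tall
- axle3_hole (a point): centre of the upper rim of the 15 mm pin hole in the ear of axle 3: 46 mm from the axis on +y, 48 mm above the nose's end (axes of the axle).
- pin1_c (a point): centre (half-way up) of retaining pin 1, upright in the rack, z up: 92 mm long; steel shank 12 mm across and 48 mm long, tapered over the last 9 mm to a 6 mm tip; collar 26 mm across, 4 mm thick; black round handle 18 mm across, 40 mm tall on top. The tip is 46 mm below this point, the collar's underside 2 mm above it
- pin2_c (a point): centre (half-way up) of retaining pin 2, upright in the rack, z up: 92 mm long; steel shank 12 mm across and 48 mm long, tapered over the last 9 mm to a 6 mm tip; collar 26 mm across, 4 mm thick; black round handle 18 mm across, 40 mm tall on top. The tip is 46 mm below this point, the collar's underside 2 mm above it
- pin3_c (a point): centre (half-way up) of retaining pin 3, upright in the rack, z up: 92 mm long; steel shank 12 mm across and 48 mm long, tapered over the last 9 mm to a 6 mm tip; collar 26 mm across, 4 mm thick; black round handle 18 mm across, 40 mm tall on top. The tip is 46 mm below this point, the collar's underside 2 mm above it
- rack: fixed wooden pin rack, 60 x 240 x 50 mm, origin under its centre, long side along its y; three 17 mm holes 75 mm apart in which the pins hang by their collars.
- screwdriver_mid (a point): bystander: a 200 mm screwdriver on the bench
- wrench_mid (a point): bystander: a 180 mm wrench on the bench
- oilcan_mid (a point): bystander: a white bottle, 60 mm across, 150 mm tall
There are look-alikes about, which are no part of the job. Leave any green, orange or yellow look-alike of the part that bears axle1_c alone.

How it is judged:
At the end, for the whole second after the job is handed in: Every axle present is upright in a socket of its own, within 5 mm of the bore's axis and within 4 mm of flange on socket, with a pin through its ear to within 5 mm of collar on ear; every other pin is in the rack; all pins upright (within 11 degrees); all at rest (((horizontal distance between axle1_c and bore1 below 0.005 m and z of axle1_c in the frame of bore1 below 0.006 m) or (horizontal distance between axle1_c and bore2 below 0.005 m and z of axle1_c in the frame of bore2 below 0.006 m) or (horizontal distance between axle1_c and bore3 below 0.005 m and z of axle1_c in the frame of bore3 below 0.006 m)) and ((horizontal distance between pin1_c and axle1_hole below 0.006 m and z of pin1_c in the frame of axle1_hole below 0.003 m) or (horizontal distance between pin2_c and axle1_hole below 0.006 m and z of pin2_c in the frame of axle1_hole below 0.003 m) or (horizontal distance between pin3_c and axle1_hole below 0.006 m and z of pin3_c in the frame of axle1_hole below 0.003 m)) and angle between each of axle1_c, axle2_c, axle3_c's own z axis and vertical below 0.08 rad and linear speed of each of axle1, axle2, axle3, pin1, pin2, pin3 below 0.02 m/s and ((horizontal distance between axle2_c and bore1 below 0.005 m and z of axle2_c in the frame of bore1 below 0.006 m) or (horizontal distance between axle2_c and bore2 below 0.005 m and z of axle2_c in the frame of bore2 below 0.006 m) or (horizontal distance between axle2_c and bore3 below 0.005 m and z of axle2_c in the frame of bore3 below 0.006 m)) and ((horizontal distance between pin1_c and axle2_hole below 0.006 m and z of pin1_c in the frame of axle2_hole below 0.003 m) or (horizontal distance between pin2_c and axle2_hole below 0.006 m and z of pin2_c in the frame of axle2_hole below 0.003 m) or (horizontal distance between pin3_c and axle2_hole below 0.006 m and z of pin3_c in the frame of axle2_hole below 0.003 m)) and ((horizontal distance between axle3_c and bore1 below 0.005 m and z of axle3_c in the frame of bore1 below 0.006 m) or (horizontal distance between axle3_c and bore2 below 0.005 m and z of axle3_c in the frame of bore2 below 0.006 m) or (horizontal distance between axle3_c and bore3 below 0.005 m and z of axle3_c in the frame of bore3 below 0.006 m)) and ((horizontal distance between pin1_c and axle3_hole below 0.006 m and z of pin1_c in the frame of axle3_hole below 0.003 m) or (horizontal distance between pin2_c and axle3_hole below 0.006 m and z of pin2_c in the frame of axle3_hole below 0.003 m) or (horizontal distance between pin3_c and axle3_hole below 0.006 m and z of pin3_c in the frame of axle3_hole below 0.003 m)) and ((horizontal distance between pin1_c and axle1_hole below 0.006 m and z of pin1_c in the frame of axle1_hole below 0.003 m) or (horizontal distance between pin1_c and axle2_hole below 0.006 m and z of pin1_c in the frame of axle2_hole below 0.003 m) or (horizontal distance between pin1_c and axle3_hole below 0.006 m and z of pin1_c in the frame of axle3_hole below 0.003 m) or (x of pin1_c in the frame of rack between -0.03 and 0.03 m and y of pin1_c in the frame of rack between -0.12 and 0.12 m and z of pin1_c in the frame of rack below 0.056 m)) and angle between each of pin1_c, pin2_c, pin3_c's own z axis and vertical below 0.2 rad and ((horizontal distance between pin2_c and axle1_hole below 0.006 m and z of pin2_c in the frame of axle1_hole below 0.003 m) or (horizontal distance between pin2_c and axle2_hole below 0.006 m and z of pin2_c in the frame of axle2_hole below 0.003 m) or (horizontal distance between pin2_c and axle3_hole below 0.006 m and z of pin2_c in the frame of axle3_hole below 0.003 m) or (x of pin2_c in the frame of rack between -0.03 and 0.03 m and y of pin2_c in the frame of rack between -0.12 and 0.12 m and z of pin2_c in the frame of rack below 0.056 m)) and ((horizontal distance between pin3_c and axle1_hole below 0.006 m and z of pin3_c in the frame of axle1_hole below 0.003 m) or (horizontal distance between pin3_c and axle2_hole below 0.006 m and z of pin3_c in the frame of axle2_hole below 0.003 m) or (horizontal distance between pin3_c and axle3_hole below 0.006 m and z of pin3_c in the frame of axle3_hole below 0.003 m) or (x of pin3_c in the frame of rack between -0.03 and 0.03 m and y of pin3_c in the frame of rack between -0.12 and 0.12 m and z of pin3_c in the frame of rack below 0.056 m))); the robot touches nothing.
It fails at once if a bystander was moved by more than 3 cm (distance of any of screwdriver_mid, wrench_mid, oilcan_mid from where it was at the start of the episode above 0.03 m).
Of axle1, axle2, axle3 only 2 to 3 are there at a start; the rules pass over those that are not, and their reading is None.
At some moment in a run one of axle1, axle2, axle3 may be knocked a few centimetres aside while the robot is not near it.
It also fails if it takes over 210 s, if anything falls off the work surface, if the arm or the gripper's body presses on something with over 40 N, if the wrist force passes 120 N, or if a joint passes its speed limit or range.

## Robot

A 6-joint arm with a two-finger parallel gripper is mounted at the origin on the work surface. World frame = base frame: x ahead of the robot, y to its left, z up, the work surface at z = 0. Lengths are in m, angles in rad, forces in N, time in s.
With the tool pointing down it reaches from about 0.375 to 0.825 m from the base axis. Payload 5.5 kg.
Tool frame: the origin (TCP) lies midway between the tips of the shut fingers; the grasp point (between the pads) lies 19 mm behind it; z points along the fingers, y is the line along which they close (so a half turn about z gives the same grasp; the last joint's range is limited). The gripper opens to 85 mm and grips with 20 to 120 N. Pads are 22 mm wide; open, the fingers measure 114 mm over their backs; the gripper's body (76 mm by 85 mm) begins 54 mm behind the grasp point. The pads swing forward as they close: fully open they stand 13 mm farther back than shut.
Start: joints at [-1.138, 0.314, -0.047, 1.21, 0, 1.571], TCP at [0.252, -0.545, 0.201] pointing down, gripper open.
Joint ranges: [-2.67, 2.67], [-0.69, 1.73], [-1.03, 1.25], [-2.08, 2.16], [-1.42, 1.45], [-3.14, 3.14]. Speed limits (rad/s): [2.39, 2.39, 3.01, 3.14, 3.14, 3.14].

## Interface

Orientations are given as a unit quaternion [w, x, y, z].
In Python, from station import sensors, camera, arm gives the robot as it stands.
- The arm moves only by the shell command python3 -m inch 'ROWS' [OPENING]. ROWS is a JSON object of lists of equal length, an entry for each row: "travel": the shift along the tool's x, y, z normalised to -1 to 1, where 1 is 0.05 m, a list of three; "turn": the turn, a rotation vector about the tool's x, y, z normalised to -1 to 1, where 1 is 0.15 rad, a list of three. A call has 1 to 20 rows; each row shifts and turns the commanded pose from where the row before left it, along the tool's axes as they then stand; what a row does not reach is not made up. A row lasts 1/8 s, in which the tool goes at most 62.5 mm and 10.7 degrees, less where a joint would pass 70% of its speed; a pose out of reach is approached as far as the arm can. A call with a number of a shift or a turn outside -1 to 1 is refused whole. A call with a gripper value outside its range is refused whole. OPENING is the gripper command: -1 is fully open, 1 is shut, values between are in proportion, set as the call begins (- or left out, the last holds). The fingers move at their own pace and stop on an object; the grip force is fixed at half the most. Time passes only in rows, so rows that do not move let the fingers close. It gives the time, the measured TCP pose, the force, the opening and the grip force at its end, in the units of the state.
- sensors.sense(): the state, without advancing time (a new reading comes with each control period).
- camera(name): name is "scene" or "top" or "wrist"; returns a dict with "color" (420x560x3 uint8, red, green, blue), "z_map" (420x560 float32, m along the optical axis (not along the pixel's ray), 0 where there is no reading), "mtx" (3x3 intrinsics, pixels), "xyz" and "rotation" of the camera in the world. Camera axes: x right, y down, z forward; pixel columns grow to the right and rows downward; lengths in m; the calibration is good to about 2 mm. A picture is of the moment at which its call begins.
- arm.hand_in(): hands the job in; it is judged then, once.
The state is a dict: "time_s": time; "qpos": joint angles; "joint_velocities": joint speeds; "joint_torque": joint torques, N m; "position": TCP position; "eef_rot": TCP orientation; "ft_force": force on the tool from outside, world axes, zero at the start; "torque": the same for the moment, N m; "gripper_width": opening from 0.0 (shut) to 1.0 (fully open); "finger_force": force on a finger pad.
Only numpy, scipy, OpenCV 4.12 (cv2) and the standard library are available. Lean on these libraries where they do the work, as an engineer would, in place of code of your own. Each camera call takes 0.05 s, during which the arm holds its last target. There are 200 camera calls.

## Working session

There is one attempt and no reset: what is moved stays moved. The work goes in short steps, Python scripts to look and compute and a shell command to move; the robot and the scene stay as the last step left them, time stands still between calls to the robot, and variables do not carry over. Pictures are saved under pics/ and viewed, at most 14 in all, crops included, and the job is handed in when it is done.

```bash
ls; mkdir -p pics; cat > h.py <<'E'
import numpy as np, cv2, json
from station import sensors, camera, arm
from scipy.spatial.transform import Rotation as R
def rot(c):
    r=np.array(c["rotation"],float)
    return r if r.shape==(3,3) else R.from_quat(r[[1,2,3,0]]).as_matrix()
def cloud(c):
    K=np.array(c["mtx"]);z=c["z_map"];v,u=np.mgrid[:z.shape[0],:z.shape[1]]
    p=np.stack([(u-K[0,2])/K[0,0]*z,(v-K[1,2])/K[1,1]*z,z],-1)
    return p@rot(c).T+np.array(c["xyz"])
def ray(c,uv,h):
    K=np.array(c["mtx"]);uv=np.atleast_2d(uv).astype(float)
    d=np.c_[(uv[:,0]-K[0,2])/K[0,0],(uv[:,1]-K[1,2])/K[1,1],np.ones(len(uv))]@rot(c).T
    o=np.array(c["xyz"]);return o+d*((h-o[2])/d[:,2])[:,None]
def save(c,n): cv2.imwrite("pics/"+n,c["color"][...,::-1])
E
python3 - <<'E'
from h import *
a=camera("top");b=camera("scene")
for n,c in(("top",a),("scene",b)):
    save(c,n+"0.png");print(n,np.round(c["xyz"],3),np.round(rot(c),2).tolist(),np.round(c["mtx"],1).tolist())
np.savez("top0.npz",**a);np.savez("scene0.npz",**b)
s=sensors.sense();print(s)
E
```

```text
pics
top [ 0.329 -0.03   1.793] [[0.0, -1.0, 0.08], [-1.0, -0.0, -0.01], [0.01, -0.08, -1.0]] [[510.9, 0.0, 277.3], [0.0, 510.9, 211.3], [0.0, 0.0, 1.0]]
scene [1.057 0.295 1.02 ] [[-0.47, 0.71, -0.51], [0.88, 0.38, -0.29], [-0.01, -0.59, -0.81]] [[413.9, 0.0, 274.4], [0.0, 413.9, 206.2], [0.0, 0.0, 1.0]]
{'time_s': 0.1, 'qpos': array([-1.13797959e+00,  3.14162223e-01, -4.79551302e-02,  1.21024249e+00,
        1.89702228e-05,  1.57078313e+00]), 'joint_velocities': array([ 1.60683613e-04, -1.52824173e-03,  3.29372079e-03,  1.24356052e-03,
        1.29369736e-03,  5.77458857e-06]), 'joint_torque': array([-1.09176021e-04, -5.40765774e+01,  3.40541911e+01,  1.11506143e-02,
       -5.52531776e-05, -3.65668285e-06]), 'position': array([ 0.25142282, -0.54414813,  0.2005272 ]), 'eef_rot': array([-7.65562450e-04,  9.76673240e-01,  2.14729529e-01, -1.58592906e-04]), 'ft_force': array([-0.24037815,  0.98172752,  0.29942792]), 'torque': array([ 0.02692764, -0.01040583, -0.03767847]), 'finger_force': 0.0, 'gripper_width': 1.0015420632477179}
```

View pics/top0.png

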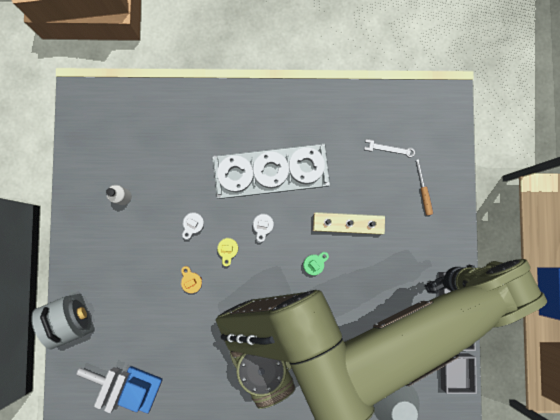

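View pics/scene0.png

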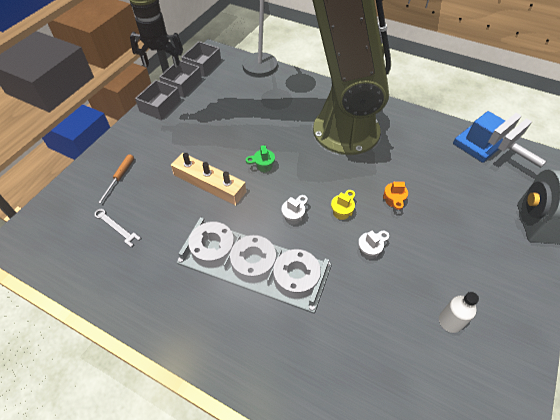

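The top view shows two white axles at about (193,222) and (263,225). The block is at (270,170), with sockets near (236,172), (271,168) and (306,165). The pins are at (328,222), (350,223) and (373,224). The coloured look-alikes (green, yellow, orange) lie between the robot and the axles, and the scene view agrees.

```bash
python3 - <<'E'
from h import *
a=dict(np.load("top0.npz"));b=dict(np.load("scene0.npz"))
P=cloud(a)
for n,(u,v) in dict(axA=(193,224),axB=(263,226),s1=(236,172),s2=(271,168),s3=(306,165),p1=(328,222),p2=(350,223),p3=(373,224),oil=(117,193),green=(316,265),yel=(228,249),org=(190,280)).items():
    q=P[v-16:v+17,u-16:u+17].reshape(-1,3);c=a["color"][v-16:v+17,u-16:u+17].reshape(-1,3)
    if n[0]=='s': m=(abs(q[:,2]-.056)<.006); r=ray(a,(u,v),.056)[0]
    else: m=q[:,2]>(.075 if n[0]!='a' else .03); r=ray(a,(u,v),.08)[0]
    print(n,np.round(r,3),m.sum(),np.round(np.median(q[m],0),3),np.round(q[m].mean(0),3),np.round(np.ptp(q[m],axis=0),3), round(q[:,2].max(),3))
    if n[:2]=='ax':
        m=q[:,2]>.07;print('tang',m.sum(),np.round(q[m].mean(0),3))
E
python3 -m inch '{"travel":[[0,0,-1],[0,0,-1],[0,0,-1],[0,0,-1]],"turn":[[0,0,0],[0,0,0],[0,0,0],[0,0,0]]}' -1
```

```text
axA [0.418 0.236 0.08 ] 365 [0.419 0.242 0.049] [0.418 0.24  0.068] [0.129 0.305 1.757] 1.793
tang 61 [0.419 0.227 0.167]
axB [0.412 0.002 0.08 ] 360 [0.415 0.002 0.05 ] [0.413 0.002 0.093] [0.126 0.065 1.758] 1.793
tang 64 [ 0.409 -0.002  0.298]
s1 [0.598 0.096 0.056] 613 [0.598 0.096 0.056] [0.597 0.097 0.056] [0.112 0.111 0.012] 1.793
s2 [ 0.612 -0.024  0.056] 609 [ 0.612 -0.021  0.056] [ 0.611 -0.023  0.056] [0.113 0.11  0.012] 1.793
s3 [ 0.623 -0.144  0.056] 581 [ 0.624 -0.144  0.056] [ 0.624 -0.145  0.056] [0.113 0.111 0.012] 1.793
p1 [ 0.426 -0.216  0.08 ] 30 [ 0.426 -0.215  0.093] [ 0.411 -0.186  0.375] [0.107 0.195 1.713] 1.793
p2 [ 0.423 -0.29   0.08 ] 30 [ 0.423 -0.291  0.094] [ 0.415 -0.265  0.261] [0.104 0.269 1.716] 1.793
p3 [ 0.42  -0.368  0.08 ] 28 [ 0.421 -0.365  0.093] [ 0.421 -0.366  0.093] [0.017 0.016 0.024] 0.102
oil [0.521 0.493 0.08 ] 282 [0.513 0.485 0.107] [0.512 0.478 0.143] [0.218 0.551 1.717] 1.793
green [ 0.282 -0.176  0.08 ] 60 [ 0.284 -0.169  0.085] [ 0.288 -0.154  0.283] [0.063 0.156 1.717] 1.793
yel [0.335 0.118 0.08 ] 59 [0.338 0.121 0.084] [0.337 0.109 0.229] [0.02  0.168 1.717] 1.793
org [0.231 0.243 0.08 ] 59 [0.222 0.243 0.084] [0.227 0.229 0.171] [0.12  0.289 1.717] 1.793
time_s: 0.6
position: [0.2515, -0.5443, 0.4026]
eef_rot: [-0.0, 0.977, 0.215, -0.0]
ft_force: [-0.6, -0.7, 0.3]
gripper_width: 1.0
finger_force: 0.0
```

```bash
cat >> h.py <<'E'
def plan(x,y,z,yaw=None,sense=None):
    """turn first (units .15 rad about tool z), then travel (units .05 m in turned tool axes); yaw=deg of tool x in world"""
    s=sense or sensors.sense();q=np.array(s["eef_rot"]);M=R.from_quat(q[[1,2,3,0]])
    cur=np.degrees(np.arctan2(M.as_matrix()[1,0],M.as_matrix()[0,0]))
    if yaw is None: yaw=cur
    t=np.radians(yaw);T=np.array([[np.cos(t),np.sin(t),0],[np.sin(t),-np.cos(t),0],[0,0,-1]])
    rv=(M.inv()*R.from_matrix(T)).as_rotvec()
    tr=T.T@(np.array([x,y,z])-s["position"])
    print("t",s["time_s"],"pos",np.round(s["position"],4),"yaw",round(cur,2),"q",np.round(s["qpos"],2),"w",round(s["gripper_width"],3),"F",np.round(s["ft_force"],1))
    print("TURN",np.round(rv/.15,2),"TRAVEL",np.round(tr/.05,2))
E
python3 -c "
from h import *
plan(.47,.0,.4,0)"
```

```text
t 0.6 pos [ 0.2515 -0.5443  0.4026] yaw 24.8 q [-1.14  0.33  0.43  1.67 -0.    1.57] w 1.0 F [-0.6 -0.7  0.3]
TURN [-0.    0.    2.89] TRAVEL [  4.37 -10.89   0.05]
```

```bash
python3 -m inch '{"travel":[[0,0,0],[0,0,0],[0,0,0],[0.4,-1,0],[0.4,-1,0],[0.4,-1,0],[0.4,-1,0],[0.4,-1,0],[0.4,-1,0],[0.4,-1,0],[0.4,-1,0],[0.4,-1,0],[0.4,-1,0],[0.37,-0.89,0]],"turn":[[0,0,1],[0,0,1],[0,0,0.89],[0,0,0],[0,0,0],[0,0,0],[0,0,0],[0,0,0],[0,0,0],[0,0,0],[0,0,0],[0,0,0],[0,0,0],[0,0,0]]}' -1
python3 - <<'E'
from h import *
c=camera("wrist");save(c,"w1.png");np.savez("w1.npz",**c)
plan(.47,0,.4,0);print(c["xyz"],np.round(rot(c),3).tolist(),np.round(c["mtx"],1).tolist())
E
```

```text
time_s: 2.35
position: [0.4707, 0.0016, 0.401]
eef_rot: [0.0, 1.0, 0.002, -0.0]
ft_force: [0.5, 0.1, -0.1]
gripper_width: 0.999
finger_force: 0.0
t 2.4 pos [0.4724 0.0061 0.4003] yaw 0.75 q [0.01 0.07 0.1  1.6  0.   3.14] w 0.999 F [ 0.8  3.1 -0.5]
TURN [-0.03  0.    0.09] TRAVEL [-0.05  0.12  0.01]
[0.54502693 0.0006729  0.57206842] [[0.002, -0.957, -0.289], [-1.0, -0.002, -0.002], [0.001, 0.289, -0.957]] [[367.0, 0.0, 283.1], [0.0, 367.0, 202.9], [0.0, 0.0, 1.0]]
```

View pics/w1.png

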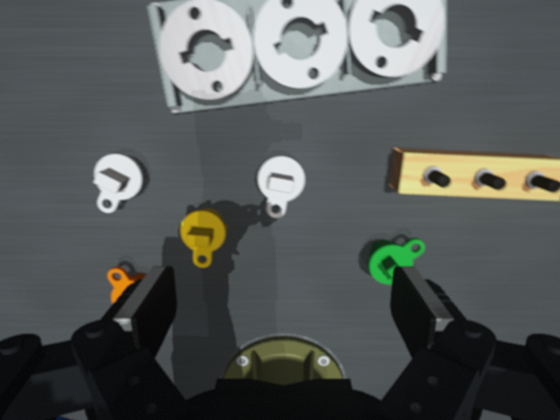

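The wrist view shows axle A at about (118,180) and axle B at about (281,180), both with ears toward the robot. Sockets are at (207,48), (300,38) and (397,28), and the pins start at (437,178). Note that yaw 0 puts joint 6 at its limit, so I will work near yaw 90.

```bash
cat >> h.py <<'E'
def grid(P,h,tol,c0,r,s=.0005):
    """binary top-down raster of cloud points within tol of height h"""
    q=P.reshape(-1,3);m=(abs(q[:,2]-h)<tol)&(np.hypot(*(q[:,:2]-c0).T)<r)
    return q[m]
def axle(c,c0):
    P=cloud(c);t=grid(P,.084,.004,c0,.06);f=grid(P,.048,.005,c0,.075)
    (tx,ty),(w,h),a=cv2.minAreaRect((t[:,:2]*1000).astype(np.float32))
    if w<h: a+=90; w,h=h,w
    tc=np.array([tx,ty])/1000
    d=f[:,:2]-tc;ear=d[np.hypot(*d.T)>.040].mean(0)
    ye=np.degrees(np.arctan2(ear[1],ear[0]))           # direction of axle +y
    ax=(a+90-ye+90)%180-90; yf=ye+ax                    # refine by tang long side
    # circle fit of flange rim
    rim=d[np.hypot(*d.T)<.040]; 
    print("axle tang c",np.round(tc,4),"size",round(w,1),round(h,1),"z",round(np.median(t[:,2]),4),"n",len(t),"ear dir",round(ye,1),"refined +y",round(yf,1),"flange z",round(np.median(f[:,2]),4),"ear mean r",round(np.hypot(*ear),4))
    return tc,yf
E
python3 - <<'E'
from h import *
c=dict(np.load("w1.npz"))
P=cloud(c)
for c0 in((.42,.236),(.42,0)): axle(c,np.array(c0))
for n,c0 in dict(s1=(.598,.096),s2=(.612,-.023),s3=(.624,-.145)).items():
    c0=np.array(c0);q=grid(P,.056,.005,c0,.066)
    # bore+keyways: contours in the image of top-plane mask
    m=((abs(P[...,2]-.056)<.006)&(np.hypot(P[...,0]-c0[0],P[...,1]-c0[1])<.068)).astype(np.uint8)
    cs,hr=cv2.findContours(m,cv2.RETR_CCOMP,cv2.CHAIN_APPROX_NONE)
    for k,x in enumerate(cs):
        if cv2.contourArea(x)<20: continue
        w=ray(c,x[:,0],.056)[:,:2];M=cv2.moments((w*1e4).astype(np.float32)[:,None])
        cen=np.array([M["m10"],M["m01"]])/M["m00"]/1e4
        e=cv2.fitEllipse((w*1e4).astype(np.float32)) if len(w)>5 else None
        print(n,"outer" if hr[0,k,3]<0 else "hole",np.round(cen,4),"area mm2",round(abs(M["m00"])/100,0),np.round(w.min(0),3),np.round(w.max(0),3))
    print(n,len(q),np.median(q[:,2]))
E
```

```text
axle tang c [0.4261 0.239 ] size 34.6 18.0 z 0.0818 n 301 ear dir 150.7 refined +y 154.5 flange z 0.0459 ear mean r 0.0495
axle tang c [0.4227 0.0007] size 33.6 18.0 z 0.0821 n 303 ear dir 169.6 refined +y 169.2 flange z 0.0462 ear mean r 0.0496
s1 outer [0.6053 0.0321] area mm2 156.0 [0.585 0.029] [0.625 0.035]
s1 outer [0.5967 0.0979] area mm2 11370.0 [0.537 0.038] [0.656 0.159]
s1 hole [0.5525 0.0857] area mm2 203.0 [0.545 0.078] [0.562 0.094]
s1 hole [0.5966 0.0975] area mm2 2424.0 [0.57  0.061] [0.624 0.134]
s1 hole [0.6407 0.1096] area mm2 191.0 [0.633 0.102] [0.649 0.117]
s1 5710 0.054204492506169655
s2 outer [0.6043 0.0411] area mm2 140.0 [0.584 0.038] [0.623 0.044]
s2 outer [ 0.6184 -0.0885] area mm2 51.0 [ 0.606 -0.091] [ 0.632 -0.086]
s2 outer [ 0.6067 -0.0249] area mm2 10372.0 [ 0.552 -0.085] [0.656 0.035]
s2 hole [ 0.5689 -0.0421] area mm2 204.0 [ 0.561 -0.05 ] [ 0.577 -0.034]
s2 hole [ 0.6111 -0.0246] area mm2 2449.0 [ 0.585 -0.06 ] [0.638 0.011]
s2 5256 0.0543357013122483
s3 outer [ 0.6174 -0.0811] area mm2 180.0 [ 0.597 -0.085] [ 0.638 -0.077]
s3 outer [ 0.6157 -0.147 ] area mm2 9247.0 [ 0.566 -0.208] [ 0.656 -0.086]
s3 hole [ 0.5829 -0.1308] area mm2 190.0 [ 0.575 -0.138] [ 0.591 -0.123]
s3 hole [ 0.6257 -0.1467] area mm2 2401.0 [ 0.599 -0.183] [ 0.652 -0.111]
s3 4623 0.05443538158072092
```

```bash
python3 -c "
from h import *
plan(.424,.239,.22,64.5)"
```

```text
t 2.4 pos [0.4724 0.0061 0.4003] yaw 0.75 q [0.01 0.07 0.1  1.6  0.   3.14] w 0.999 F [ 0.8  3.1 -0.5]
TURN [-0.03 -0.01 -7.42] TRAVEL [ 3.79 -2.88  3.61]
```

```bash
python3 -m inch '{"travel":[[0,0,0],[0,0,0],[0,0,0],[0,0,0],[0,0,0],[0,0,0],[0,0,0],[0,0,0],[0.76,-0.58,0.7],[0.76,-0.58,0.7],[0.76,-0.58,0.7],[0.76,-0.58,0.7],[0.75,-0.56,0.8],[0,0,0],[0,0,0]],"turn":[[0,0,-1],[0,0,-1],[0,0,-1],[0,0,-1],[0,0,-1],[0,0,-1],[0,0,-1],[0,0,-0.42],[0,0,0],[0,0,0],[0,0,0],[0,0,0],[0,0,0],[0,0,0],[0,0,0]]}' -1
python3 - <<'E'
from h import *
c=camera("wrist");save(c,"w2.png")
tc,y=axle(c,np.array([.424,.239]))
plan(tc[0],tc[1],.053,y-90)
E
```

```text
time_s: 4.28
position: [0.4252, 0.233, 0.2215]
eef_rot: [0.0, 0.849, 0.528, -0.0]
ft_force: [0.7, 0.2, 1.1]
gripper_width: 1.004
finger_force: 0.0
axle tang c [0.4256 0.2405] size 33.9 17.9 z 0.0822 n 790 ear dir 151.3 refined +y 152.8 flange z 0.0464 ear mean r 0.0493
t 4.325 pos [0.4258 0.2328 0.2221] yaw 63.69 q [ 0.5   0.09 -0.28  1.2  -0.    2.53] w 0.999 F [ 0.1 -0.2 -0.5]
TURN [ 0.01 -0.    0.11] TRAVEL [ 0.13 -0.07  3.38]
```

View pics/w2.png

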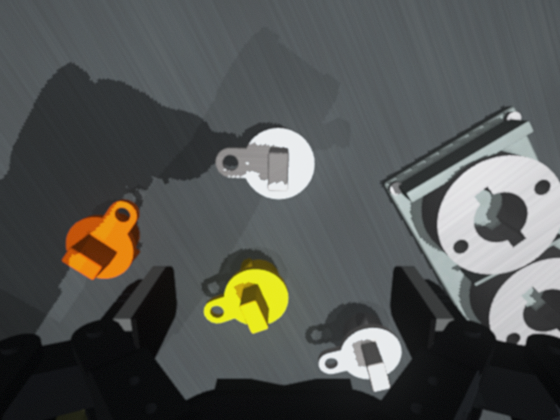

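The view shows axle A at about (280,165) with its ear at (232,160). Yellow is at (255,295), clear of the descent path, since the fingers close down on A at its measured position.

```bash
python3 -m inch '{"travel":[[0.13,-0.07,0],[0,0,0.9],[0,0,0.9],[0,0,0.8],[0,0,0.4],[0,0,0.3],[0,0,0.08],[0,0,0],[0,0,0]],"turn":[[0,0,0.11],[0,0,0],[0,0,0],[0,0,0],[0,0,0],[0,0,0],[0,0,0],[0,0,0],[0,0,0]]}' -0.2
python3 -m inch '{"travel":[[0,0,0],[0,0,0],[0,0,0],[0,0,0],[0,0,0],[0,0,0]],"turn":[[0,0,0],[0,0,0],[0,0,0],[0,0,0],[0,0,0],[0,0,0]]}' 1
```

```text
time_s: 5.45
position: [0.4258, 0.2411, 0.0533]
eef_rot: [0.0, 0.854, 0.521, 0.001]
ft_force: [-0.3, -0.0, 0.8]
gripper_width: 0.597
finger_force: 0.0
time_s: 6.2
position: [0.4251, 0.2412, 0.0529]
eef_rot: [-0.0, 0.854, 0.521, 0.0]
ft_force: [-2.4, 0.5, 6.0]
gripper_width: 0.161
finger_force: 58.6
```

```bash
python3 -c "
from h import *
plan(.615,.030,.22,102)"
python3 -m inch '{"travel":[[0,0,-0.3],[0,0,-1],[0,0,-1],[0,0,-1],[0,0,0]],"turn":[[0,0,0],[0,0,0],[0,0,0],[0,0,0],[0,0,0]]}'
python3 -c "
from h import *
plan(.615,.030,.22,105.2)
c=camera('wrist');save(c,'w3.png')"
```

```text
t 6.2 pos [0.4251 0.2412 0.0529] yaw 62.8 q [ 0.52  0.22 -0.53  0.82  0.    2.56] w 0.161 F [-2.4  0.5  6. ]
TURN [ 0.   -0.01 -4.56] TRAVEL [-4.92  2.84 -3.34]
time_s: 6.82
position: [0.4274, 0.2419, 0.2216]
eef_rot: [0.0, 0.854, 0.521, 0.004]
ft_force: [0.6, 0.9, -6.5]
gripper_width: 0.154
finger_force: 59.3
t 6.825 pos [0.4274 0.2419 0.2216] yaw 62.78 q [ 0.52  0.09 -0.27  1.2  -0.    2.56] w 0.154 F [ 0.6  0.9 -6.5]
TURN [ 0.04 -0.03 -4.94] TRAVEL [-5.07  2.51  0.03]
```

View pics/w3.png

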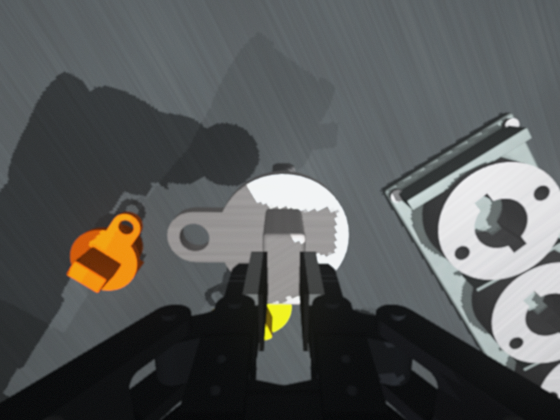

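The axle is held square, with its ear hole at (195,237). Now I move to the viewing spot beside socket 1.

```bash
python3 -m inch '{"travel":[[0,0,0],[0,0,0],[0,0,0],[0,0,0],[0,0,0],[-0.85,0.42,0],[-0.85,0.42,0],[-0.85,0.42,0],[-0.85,0.42,0],[-0.85,0.42,0],[-0.82,0.41,0],[0,0,0],[0,0,0]],"turn":[[0,0,-1],[0,0,-1],[0,0,-1],[0,0,-1],[0,0,-0.94],[0,0,0],[0,0,0],[0,0,0],[0,0,0],[0,0,0],[0,0,0],[0,0,0],[0,0,0]]}'
cat >> h.py <<'E'
def sock(c,c0,h=.056):
    P=cloud(c);c0=np.array(c0)
    m=((abs(P[...,2]-h+.002)<.006)&(np.hypot(P[...,0]-c0[0],P[...,1]-c0[1])<.068)).astype(np.uint8)
    cs,hr=cv2.findContours(m,cv2.RETR_CCOMP,cv2.CHAIN_APPROX_NONE)
    for k,x in enumerate(cs):
        if hr[0,k,3]<0 or cv2.contourArea(x)<20: continue
        M=cv2.moments(x);uv=(M["m10"]/M["m00"],M["m01"]/M["m00"]);p=ray(c,uv,h)[0,:2]
        a=abs(cv2.contourArea((ray(c,x[:,0],h)[:,:2]*1e3).astype(np.float32)))
        print("hole",np.round(p,4),"mm2",round(a),"px",np.round(uv),"dir from c0",round(np.degrees(np.arctan2(*(p-c0)[::-1])),1),"r",round(np.hypot(*(p-c0)),4))
E
python3 - <<'E'
from h import *
c=camera("wrist");save(c,"w4.png");np.savez("w4.npz",**c)
sock(c,(.5966,.0977),.054)
T=np.array(sensors.sense()["position"]);P=cloud(c)
# held flange: z about tcp-0.005
q=P.reshape(-1,3);m=(abs(q[:,2]-(T[2]-.007))<.006)&(np.hypot(*(q[:,:2]-T[:2]).T)<.075)
f=q[m];d=f[:,:2]-T[:2];e=d[np.hypot(*d.T)>.042];print("held flange z",np.median(f[:,2])-T[2],len(f),"ear dir",np.degrees(np.arctan2(*e.mean(0)[::-1])),"r",np.hypot(*e.mean(0)),len(e))
m=((abs(P[...,2]-(T[2]-.007))<.006)&(np.hypot(P[...,0]-T[0],P[...,1]-T[1])<.075)).astype(np.uint8)
cs,hr=cv2.findContours(m,cv2.RETR_CCOMP,cv2.CHAIN_APPROX_NONE)
for k,x in enumerate(cs):
    if hr[0,k,3]>=0 and cv2.contourArea(x)>20:
        M=cv2.moments(x);uv=(M["m10"]/M["m00"],M["m01"]/M["m00"]);p=ray(c,uv,np.median(f[:,2]))[0,:2]-T[:2];print("ear hole rel",p,np.hypot(*p),np.degrees(np.arctan2(*p[::-1])),uv)
plan(.5966,.0977,.16,105.2)
E
```

```text
time_s: 8.5
position: [0.6109, 0.0292, 0.2148]
eef_rot: [-0.002, 0.607, 0.794, -0.001]
ft_force: [-0.5, 0.4, -5.7]
gripper_width: 0.159
finger_force: 61.8
hole [0.6403 0.1117] mm2 181 px [341.  93.] dir from c0 17.7 r 0.0459
hole [0.5527 0.0877] mm2 185 px [237.  93.] dir from c0 -167.2 r 0.045
hole [0.5963 0.1004] mm2 2387 px [289.  92.] dir from c0 96.9 r 0.0028
held flange z -0.006970712362802833 9662 ear dir -165.55821328399625 r 0.050307947802438704 1282
ear hole rel [-0.04434826 -0.01088439] 0.04566440573641467 -166.21046183162147 (195.2877436405682, 234.59002312520644)
t 8.55 pos [0.611  0.0295 0.2154] yaw 105.26 q [0.05 0.34 0.01 1.25 0.   1.35] w 0.158 F [ 0.1 -0.1 -6. ]
TURN [-0.02 -0.01  0.01] TRAVEL [1.39 0.08 1.11]
```

View pics/w4.png

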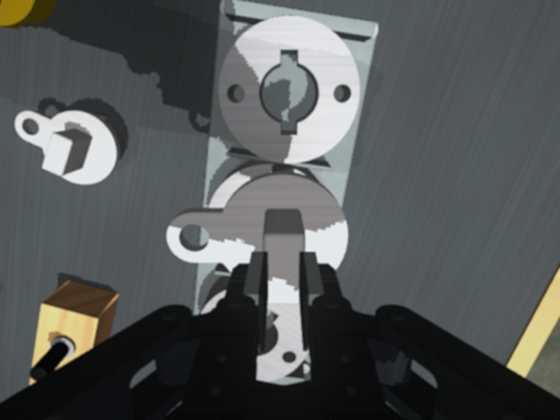

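The bore is clear at (289,92), with pin holes at (237,93) and (341,93), so the keyways are square to the held axle.

```bash
python3 -m inch '{"travel":[[0.5,0.02,0],[0.5,0.03,0],[0.41,0.03,0.3],[0,0,0.8],[0,0,0.5],[0,0,0.2],[0,0,0],[0,0,0]],"turn":[[0,0,0],[0,0,0],[0,0,0],[0,0,0],[0,0,0],[0,0,0],[0,0,0],[0,0,0]]}'
python3 -c "
from h import *
plan(.5964,.0990,.1,105.3)"
```

```text
time_s: 9.55
position: [0.5989, 0.0984, 0.1284]
eef_rot: [0.001, 0.607, 0.795, 0.001]
ft_force: [-0.0, 0.0, -4.7]
gripper_width: 0.157
finger_force: 62.1
t 9.55 pos [0.5989 0.0984 0.1284] yaw 105.25 q [ 0.16  0.36 -0.15  1.06 -0.    1.47] w 0.157 F [-0.   0.  -4.7]
TURN [ 0.01  0.   -0.01] TRAVEL [ 0.02 -0.05  0.57]
```

```bash
python3 -m inch '{"travel":[[0.02,-0.05,0],[0,0,0.2],[0,0,0.2],[0,0,0.15],[0,0,0.1],[0,0,0.1],[0,0,0]],"turn":[[0,0,0],[0,0,0],[0,0,0],[0,0,0],[0,0,0],[0,0,0],[0,0,0]]}'
python3 -c "
from h import *
plan(.5964,.0990,.07,105.3)"
```

```text
time_s: 10.42
position: [0.5951, 0.0985, 0.0893]
eef_rot: [-0.0, 0.607, 0.795, -0.0]
ft_force: [-0.5, 0.7, -6.6]
gripper_width: 0.154
finger_force: 62.0
t 10.425 pos [0.5951 0.0985 0.0893] yaw 105.24 q [ 0.16  0.38 -0.21  0.98  0.    1.47] w 0.154 F [-0.5  0.7 -6.6]
TURN [-0.01 -0.   -0.01] TRAVEL [0.   0.03 0.39]
```

```bash
python3 -m inch '{"travel":[[0,0.02,0.1],[0,0,0.1],[0,0,0.1],[0,0,0.1],[0,0,0]],"turn":[[0,0,0],[0,0,0],[0,0,0],[0,0,0],[0,0,0]]}'
```

```text
time_s: 11.05
position: [0.5961, 0.0987, 0.0694]
eef_rot: [-0.0, 0.607, 0.795, -0.0]
ft_force: [1.7, 0.8, -5.3]
gripper_width: 0.153
finger_force: 62.4
```

```bash
python3 -m inch '{"travel":[[0,0,0.03],[0,0,0.03],[0,0,0]],"turn":[[0,0,0],[0,0,0],[0,0,0]]}'
python3 -m inch '{"travel":[[0,0,0],[0,0,0],[0,0,0],[0,0,-0.4],[0,0,-1],[0,0,-1],[0,0,-1],[0,0,0],[0,0,0]],"turn":[[0,0,0],[0,0,0],[0,0,0],[0,0,0],[0,0,0],[0,0,0],[0,0,0],[0,0,0],[0,0,0]]}' -0.3
python3 - <<'E'
from h import *
c=camera("wrist");save(c,"w5.png");P=cloud(c);q=P.reshape(-1,3)
for h in (.064,.1):
    m=(abs(q[:,2]-h+.002)<.006)&(np.hypot(*(q[:,:2]-[.596,.0995]).T)<.033 );print(h,m.sum(),np.median(q[m],0))
c0=np.array([.596,.0995]);sock(c,c0,.062)
plan(.423,-.216,.22,90)
E
```

```text
time_s: 11.42
position: [0.5963, 0.0989, 0.0688]
eef_rot: [0.0, 0.607, 0.795, 0.0]
ft_force: [-6.5, 0.0, 9.2]
gripper_width: 0.156
finger_force: 67.7
time_s: 12.55
position: [0.5963, 0.0987, 0.2363]
eef_rot: [-0.0, 0.607, 0.795, -0.0]
ft_force: [0.3, -0.5, -0.4]
gripper_width: 0.648
finger_force: 0.0
0.064 2806 [0.59151108 0.1034895  0.06239926]
0.1 790 [0.59663551 0.099216   0.09828632]
hole [0.6322 0.087 ] mm2 20 px [315. 192.] dir from c0 -19.1 r 0.0383
hole [0.5526 0.0881] mm2 162 px [236. 169.] dir from c0 -165.3 r 0.0448
hole [0.64  0.113] mm2 243 px [331. 168.] dir from c0 17.0 r 0.046
hole [0.5983 0.0933] mm2 898 px [283. 177.] dir from c0 -69.7 r 0.0067
hole [0.6332 0.1255] mm2 25 px [328. 154.] dir from c0 34.9 r 0.0454
hole [0.5871 0.1332] mm2 75 px [283. 133.] dir from c0 104.8 r 0.0349
hole [0.6209 0.1429] mm2 18 px [321. 132.] dir from c0 60.1 r 0.05
hole [0.5991 0.1378] mm2 28 px [297. 131.] dir from c0 85.3 r 0.0385
hole [0.5623 0.1342] mm2 19 px [258. 125.] dir from c0 134.2 r 0.0483
hole [0.5539 0.1303] mm2 24 px [248. 126.] dir from c0 143.8 r 0.0522
hole [0.6058 0.1541] mm2 17 px [309. 116.] dir from c0 79.9 r 0.0555
hole [0.5811 0.1517] mm2 22 px [282. 111.] dir from c0 105.9 r 0.0543
t 12.6 pos [0.5957 0.0986 0.2354] yaw 105.24 q [ 0.16  0.31  0.03  1.29 -0.    1.47] w 0.648 F [ 0.2  0.5 -0.9]
TURN [-0.01  0.    1.77] TRAVEL [-6.29 -3.45  0.31]
```

View pics/w5.png

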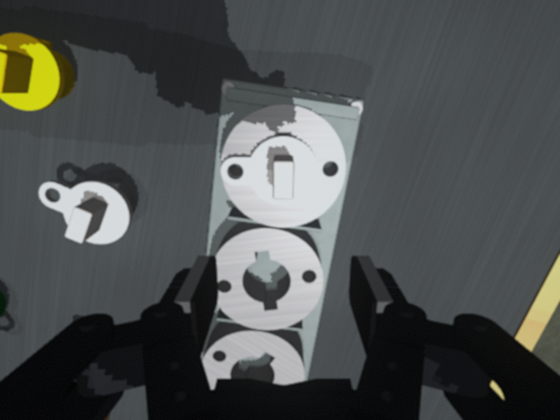

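Axle A is fully home, with its flange on socket 1 and its ear at (236,170). Next is axle B, seen at (95,212).

```bash
python3 -c "
from h import *
plan(.423,-.05,.22,79.2)"
```

```text
t 12.6 pos [0.5957 0.0986 0.2354] yaw 105.24 q [ 0.16  0.31  0.03  1.29 -0.    1.47] w 0.648 F [ 0.2  0.5 -0.9]
TURN [-0.01  0.    3.03] TRAVEL [-3.57 -2.84  0.31]
```

```bash
python3 -m inch '{"travel":[[0,0,0],[0,0,0],[0,0,0],[0,0,0],[-0.9,-0.7,0],[-0.9,-0.7,0],[-0.9,-0.7,0.15],[-0.87,-0.74,0.15],[0,0,0],[0,0,0]],"turn":[[0,0,0.8],[0,0,0.8],[0,0,0.8],[0,0,0.63],[0,0,0],[0,0,0],[0,0,0],[0,0,0],[0,0,0],[0,0,0]]}' -0.2
python3 - <<'E'
from h import *
c=camera("wrist");save(c,"w6.png")
tc,y=axle(c,np.array([.423,0.001]))
plan(tc[0],tc[1],.053,y-90)
E
```

```text
time_s: 13.85
position: [0.4231, -0.05, 0.221]
eef_rot: [-0.0, 0.771, 0.637, -0.0]
ft_force: [-0.3, -0.0, -0.4]
gripper_width: 0.601
finger_force: 0.0
axle tang c [0.4221 0.0014] size 33.4 17.6 z 0.0821 n 898 ear dir 169.2 refined +y 168.9 flange z 0.0463 ear mean r 0.0494
t 13.9 pos [ 0.4237 -0.0497  0.2212] yaw 79.21 q [-0.12 -0.02 -0.39  1.2   0.    1.64] w 0.601 F [ 1.4  1.1 -0.4]
TURN [-0.   -0.    0.03] TRAVEL [ 1.   -0.23  3.36]
```

```bash
python3 -m inch '{"travel":[[0.5,-0.12,0],[0.5,-0.11,0],[0,0,0],[0,0,0.8],[0,0,0.8],[0,0,0.8],[0,0,0.5],[0,0,0.3],[0,0,0.16],[0,0,0],[0,0,0]],"turn":[[0,0,0.03],[0,0,0],[0,0,0],[0,0,0],[0,0,0],[0,0,0],[0,0,0],[0,0,0],[0,0,0],[0,0,0],[0,0,0]]}' -0.2
python3 -m inch '{"travel":[[0,0,0],[0,0,0],[0,0,0],[0,0,0],[0,0,0],[0,0,0]],"turn":[[0,0,0],[0,0,0],[0,0,0],[0,0,0],[0,0,0],[0,0,0]]}' 1
python3 -c "
from h import *
plan(.602,-.213,.22,69.7)"
```

```text
time_s: 15.28
position: [0.4223, 0.0012, 0.0544]
eef_rot: [0.0, 0.772, 0.636, 0.0]
ft_force: [0.8, 0.3, 0.3]
gripper_width: 0.6
finger_force: 0.0
time_s: 16.02
position: [0.4226, 0.0015, 0.0558]
eef_rot: [0.001, 0.772, 0.636, 0.001]
ft_force: [-5.5, 0.3, 19.0]
gripper_width: 0.003
finger_force: 9.9
t 16.025 pos [0.4226 0.0015 0.0558] yaw 78.95 q [ 0.    0.1  -0.67  0.8   0.    1.77] w 0.003 F [-5.5  0.3 19. ]
TURN [ 0.01 -0.01  1.08] TRAVEL [-2.78  4.85 -3.28]
```

The gripper closed on nothing, so the axle has probably been knocked aside. I'll open, lift and look.

```bash
python3 -m inch '{"travel":[[0,0,-0.2],[0,0,-0.5],[-0.5,0,-0.8],[-0.5,0,-0.9],[0,0,-0.9],[0,0,0],[0,0,0]],"turn":[[0,0,0],[0,0,0],[0,0,0],[0,0,0],[0,0,0],[0,0,0],[0,0,0]]}' -0.2
python3 - <<'E'
from h import *
c=camera("wrist");save(c,"w7.png")
try: 
  tc,y=axle(c,np.array([.423,0.001])); plan(tc[0],tc[1],.053,y-90)
except Exception as e: print(e)
E
```

```text
time_s: 16.9
position: [0.4119, -0.0477, 0.2185]
eef_rot: [0.0, 0.772, 0.636, 0.0]
ft_force: [0.5, -0.6, -0.5]
gripper_width: 0.598
finger_force: 0.0
axle tang c [0.4219 0.0017] size 33.0 17.5 z 0.0822 n 909 ear dir 169.5 refined +y 168.7 flange z 0.0463 ear mean r 0.0492
t 16.95 pos [ 0.4113 -0.0476  0.2179] yaw 78.95 q [-0.12 -0.04 -0.42  1.19  0.    1.65] w 0.597 F [-0.7 -0.2  0.1]
TURN [-0.01  0.    0.03] TRAVEL [1.01 0.02 3.3 ]
```

View pics/w7.png

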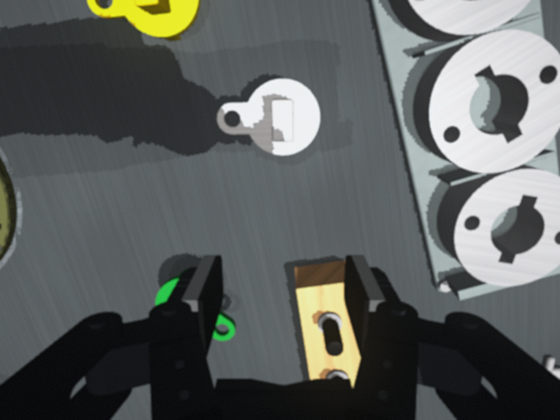

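The picture shows axle B unmoved at (283,118), upright and undisturbed. I'll retry and watch the closing step by step.

```bash
python3 -m inch '{"travel":[[0.5,0.01,0],[0.5,0.01,0],[0,0,0],[0,0,0.8],[0,0,0.8],[0,0,0.8],[0,0,0.5],[0,0,0.3],[0,0,0.05],[0,0,0],[0,0,0]],"turn":[[0,0,0],[0,0,0],[0,0,0],[0,0,0],[0,0,0],[0,0,0],[0,0,0],[0,0,0],[0,0,0],[0,0,0],[0,0,0]]}' -0.2
python3 -c "
from h import *
plan(.4221,.0016,.053,78.8)
c=camera('wrist');save(c,'w8.png');tc,y=axle(c,np.array([.423,0.001]))"
python3 -m inch '{"travel":[[0,0,0],[0,0,0],[0,0,0],[0,0,0]],"turn":[[0,0,0],[0,0,0],[0,0,0],[0,0,0]]}' 0.5
```

```text
time_s: 18.32
position: [0.4232, 0.001, 0.0569]
eef_rot: [0.0, 0.772, 0.636, 0.0]
ft_force: [-0.1, 0.3, -0.9]
gripper_width: 0.599
finger_force: 0.0
t 18.325 pos [0.4232 0.001  0.0569] yaw 78.94 q [ 0.    0.1  -0.67  0.8  -0.    1.77] w 0.599 F [-0.1  0.3 -0.9]
TURN [ 0.01 -0.    0.02] TRAVEL [ 0.01 -0.02  0.08]
axle tang c [4.312e-01 4.000e-04] size 37.3 34.4 z 0.0823 n 2861 ear dir 169.0 refined +y 80.0 flange z 0.0464 ear mean r 0.0512
time_s: 18.88
position: [0.4226, 0.0011, 0.0563]
eef_rot: [0.0, 0.772, 0.636, 0.0]
ft_force: [-0.2, -0.1, -0.7]
gripper_width: 0.251
finger_force: 0.0
```

View pics/w8.png

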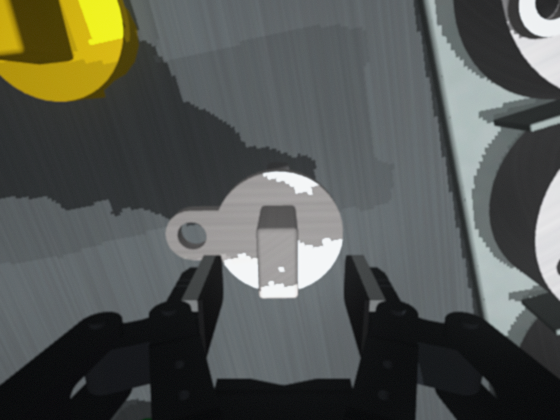

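The tang at (279,262) is centred between the fingers. I'll close the rest of the way.

```bash
python3 -m inch '{"travel":[[0,0,0],[0,0,0],[0,0,0],[0,0,0]],"turn":[[0,0,0],[0,0,0],[0,0,0],[0,0,0]]}' 0.7
python3 -m inch '{"travel":[[0,0,0],[0,0,0]],"turn":[[0,0,0],[0,0,0]]}' 1
python3 -m inch '{"travel":[[0,0,0],[0,0,0]],"turn":[[0,0,0],[0,0,0]]}' 1
```

```text
time_s: 19.38
position: [0.4226, 0.0011, 0.0563]
eef_rot: [-0.0, 0.772, 0.636, -0.0]
ft_force: [-0.3, -0.6, 0.8]
gripper_width: 0.153
finger_force: 0.0
time_s: 19.62
position: [0.4226, 0.0011, 0.0563]
eef_rot: [0.0, 0.772, 0.636, 0.0]
ft_force: [1.1, -0.1, 0.2]
gripper_width: 0.001
finger_force: 0.0
time_s: 19.88
position: [0.4226, 0.0011, 0.0563]
eef_rot: [0.0, 0.772, 0.636, 0.0]
ft_force: [-0.2, -1.4, 0.1]
gripper_width: 0.0
finger_force: 0.0
```

```bash
python3 -c "
from h import *
c=camera('wrist');save(c,'w9.png')"
```

View pics/w9.png

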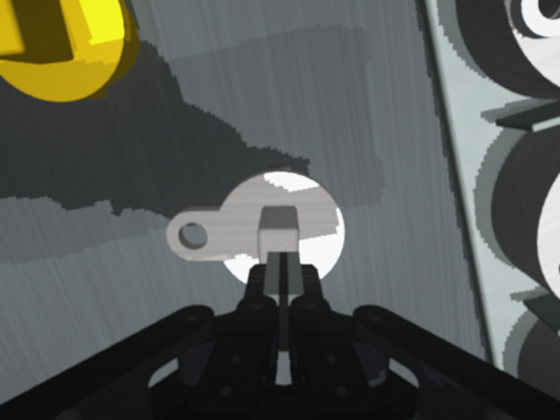

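The fingers appear shut on the tang with no force, which makes no sense physically. I'll cross-check with the other cameras.

```bash
python3 - <<'E'
from h import *
c=camera("scene");t=camera("top")
a=cv2.resize(c["color"][130:330,170:400],None,fx=2.6,fy=2.6,interpolation=cv2.INTER_CUBIC)
cv2.imwrite("pics/s10.png",a[...,::-1]);save(t,"t10.png")
s=sensors.sense();print(s["finger_force"],s["gripper_width"],s["torque"],s["ft_force"])
E
```

```text
0.0 0.00021213439228849387 [-0.03292926  0.01326044  0.0001546 ] [0.82117427 0.21812394 0.37668403]
```

View pics/s10.png

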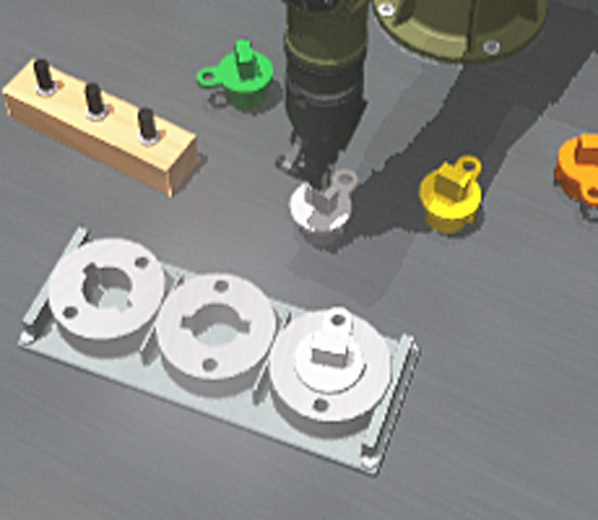

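```bash
python3 -m inch '{"travel":[[0,0,0],[0,0,0],[0,0,0],[0,0,0]],"turn":[[0,0,0],[0,0,0],[0,0,0],[0,0,0]]}' 0.2
python3 -m inch '{"travel":[[0,0,-1],[0,0,-0.3],[0,0,0],[0,0,0],[0,0,0],[0,0,0]],"turn":[[0,0,0],[0,0,0],[0,0,0],[0,0,0],[0,0,0],[0,0,0]]}' 1
python3 - <<'E'
from h import *
c=camera("wrist");save(c,"w11.png");axle(c,np.array([.423,0.001]))
plan(.4223,.0014,.100,79)
E
```

```text
time_s: 20.52
position: [0.4226, 0.0011, 0.0563]
eef_rot: [-0.0, 0.772, 0.636, -0.0]
ft_force: [0.9, -0.0, -1.0]
gripper_width: 0.401
finger_force: 0.0
time_s: 21.28
position: [0.4219, 0.0011, 0.1205]
eef_rot: [-0.0, 0.772, 0.636, -0.001]
ft_force: [-0.3, 0.2, 0.2]
gripper_width: -0.003
finger_force: 0.0
axle tang c [0.4217 0.0021] size 33.7 17.9 z 0.0823 n 1563 ear dir 169.8 refined +y 169.6 flange z 0.0464 ear mean r 0.0492
t 21.325 pos [0.4221 0.0011 0.1207] yaw 78.94 q [ 0.    0.03 -0.58  0.96  0.    1.77] w -0.006 F [ 0.8  0.2 -0.1]
TURN [-0.01  0.   -0.01] TRAVEL [0.01 0.   0.41]
```

```bash
python3 -m inch '{"travel":[[0,0,0.3],[0,0,0.2],[0,0,0.1],[0,0,0.1],[0,0,0.1],[0,0,0]],"turn":[[0,0,0],[0,0,0],[0,0,0],[0,0,0],[0,0,0],[0,0,0]]}'
```

```text
time_s: 22.08
position: [0.4224, 0.0011, 0.081]
eef_rot: [-0.0, 0.772, 0.636, -0.0]
ft_force: [0.1, 0.0, 0.7]
gripper_width: 0.002
finger_force: 0.0
```

```bash
python3 -m inch '{"travel":[[0,0,0.1],[0,0,0.1],[0,0,0]],"turn":[[0,0,0],[0,0,0],[0,0,0]]}'
```

```text
time_s: 22.45
position: [0.4221, 0.0011, 0.0708]
eef_rot: [-0.0, 0.772, 0.636, -0.0]
ft_force: [0.3, 0.3, -0.2]
gripper_width: 0.006
finger_force: 0.0
```

```bash
python3 -m inch '{"travel":[[0,0,0.1],[0,0,0.1],[0,0,0.1],[0,0,0.1],[0,0,0]],"turn":[[0,0,0],[0,0,0],[0,0,0],[0,0,0],[0,0,0]]}'
python3 -c "
from h import *
c=camera('wrist');save(c,'w12.png');plan(.4223,.0014,.100,79)"
```

```text
time_s: 23.08
position: [0.4251, 0.001, 0.0542]
eef_rot: [0.002, 0.772, 0.636, 0.002]
ft_force: [-7.7, 0.2, 31.5]
gripper_width: -0.001
finger_force: 15.7
t 23.125 pos [0.4248 0.001  0.0541] yaw 78.94 q [ 0.    0.11 -0.67  0.79 -0.    1.77] w 0.001 F [-7.1  0.8 30.3]
TURN [ 0.03 -0.   -0.01] TRAVEL [-0.   -0.05 -0.92]
```

A force appears only at flange height, and the fingers meet nothing where the tang stands. I'll lift off and try the other grip, across the tang's 34 mm side.

```bash
python3 -m inch '{"travel":[[0,0,-0.3],[0,0,-0.6],[0,0,-0.8],[0,0,0]],"turn":[[0,0,0],[0,0,0],[0,0,0],[0,0,0]]}' 
python3 -m inch '{"travel":[[0,0,0],[0,0,0],[0,0,0],[0,0,0],[0,0,0],[0,0,0],[0,0,0],[0,0,0],[0,0,0],[0,0,0],[0,0,0],[0,0,0],[0,0,0]],"turn":[[0,0,-1],[0,0,-1],[0,0,-1],[0,0,-1],[0,0,-1],[0,0,-1],[0,0,-1],[0,0,-1],[0,0,-1],[0,0,-1],[0,0,-0.47],[0,0,0],[0,0,0]]}' -0.1
python3 - <<'E'
from h import *
c=camera("wrist");save(c,"w13.png");axle(c,np.array([.423,0.001]))
plan(.4223,.0014,.058,169)
E
```

```text
time_s: 23.62
position: [0.4251, 0.0011, 0.1388]
eef_rot: [0.002, 0.772, 0.636, 0.002]
ft_force: [1.2, 0.1, -0.3]
gripper_width: 0.003
finger_force: 0.0
time_s: 25.25
position: [0.4222, 0.0011, 0.1357]
eef_rot: [-0.0, 0.097, 0.995, -0.0]
ft_force: [0.3, -0.2, -0.3]
gripper_width: 0.55
finger_force: 0.0
axle tang c [0.4212 0.0018] size 33.8 18.3 z 0.0823 n 1381 ear dir 169.8 refined +y 169.9 flange z 0.0464 ear mean r 0.0494
t 25.3 pos [0.4223 0.0011 0.1358] yaw 168.87 q [ 0.    0.02 -0.55  1.   -0.    0.2 ] w 0.549 F [ 0.5 -0.1 -0.6]
TURN [-0.   -0.   -0.02] TRAVEL [0.   0.01 1.56]
```

View pics/w13.png

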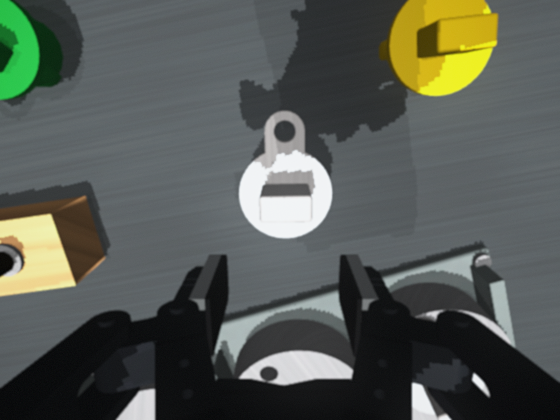

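Axle B still stands at (285,195), with its tang square to the fingers. I'll descend and close.

```bash
python3 -m inch '{"travel":[[0,0,0.5],[0,0,0.5],[0,0,0.3],[0,0,0.25],[0,0,0],[0,0,0]],"turn":[[0,0,0],[0,0,0],[0,0,0],[0,0,0],[0,0,0],[0,0,0]]}'
python3 -m inch '{"travel":[[0,0,0],[0,0,0],[0,0,0],[0,0,0],[0,0,0],[0,0,0]],"turn":[[0,0,0],[0,0,0],[0,0,0],[0,0,0],[0,0,0],[0,0,0]]}' 1
```

```text
time_s: 26.05
position: [0.4231, 0.0011, 0.0593]
eef_rot: [0.0, 0.097, 0.995, 0.0]
ft_force: [-0.0, -0.1, 0.1]
gripper_width: 0.548
finger_force: 0.0
time_s: 26.8
position: [0.4226, 0.0011, 0.0588]
eef_rot: [-0.0, 0.096, 0.995, -0.0]
ft_force: [-0.6, -0.1, 0.1]
gripper_width: 0.0
finger_force: 0.0
```

The fingers again shut without touching the tang, so it offers no hold. The contact that did register was at the flange, so I'll try gripping the flange rim across the keys.

```bash
python3 -m inch '{"travel":[[0,0,-0.4],[0,0,-0.4],[0,0,-0.4],[0,0,0],[0,0,0],[0,0,0],[0,0,0]],"turn":[[0,0,0],[0,0,0],[0,0,0],[0,0,0],[0,0,0],[0,0,0],[0,0,0]]}' -1
python3 -c "
from h import *
plan(.4217,.0014,.026,169)"
python3 -m inch '{"travel":[[0,0,0.4],[0,0,0.4],[0,0,0.4],[0,0,0.3],[0,0,0.3],[0,0,0],[0,0,0]],"turn":[[0,0,0],[0,0,0],[0,0,0],[0,0,0],[0,0,0],[0,0,0],[0,0,0]]}'
```

```text
time_s: 27.68
position: [0.4221, 0.0011, 0.1181]
eef_rot: [-0.001, 0.097, 0.995, -0.0]
ft_force: [0.0, -0.5, 0.4]
gripper_width: 1.002
finger_force: 0.0
t 27.675 pos [0.4221 0.0011 0.1181] yaw 168.92 q [ 0.    0.04 -0.58  0.96 -0.    0.2 ] w 1.002 F [ 0.  -0.5  0.4]
TURN [-0.   -0.01 -0.01] TRAVEL [0.01 0.   1.84]
time_s: 28.55
position: [0.4227, 0.0011, 0.0291]
eef_rot: [0.0, 0.097, 0.995, 0.0]
ft_force: [-0.0, 0.1, -0.2]
gripper_width: 0.997
finger_force: 0.0
```

```bash
python3 -m inch '{"travel":[[0,0,0],[0,0,0],[0,0,0],[0,0,0],[0,0,0],[0,0,0]],"turn":[[0,0,0],[0,0,0],[0,0,0],[0,0,0],[0,0,0],[0,0,0]]}' 0.2
python3 -c "
from h import *
c=camera('wrist');save(c,'w14.png')"
```

```text
time_s: 29.3
position: [0.423, 0.0015, 0.029]
eef_rot: [0.0, 0.096, 0.995, 0.0]
ft_force: [-0.0, 2.9, 3.0]
gripper_width: 0.401
finger_force: 2.3
```

View pics/w14.png

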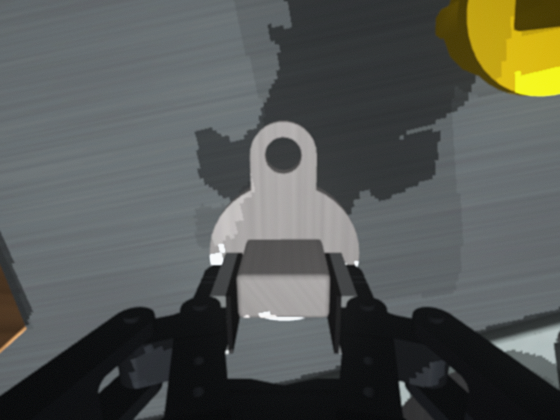

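The fingers now flank the tang in the image at (283,280), and a small contact force registers. I'll close fully and see where they stop.

```bash
python3 -m inch '{"travel":[[0,0,0],[0,0,0],[0,0,0],[0,0,0]],"turn":[[0,0,0],[0,0,0],[0,0,0],[0,0,0]]}' 1
python3 -m inch '{"travel":[[0,0,-0.1],[0,0,-0.2],[0,0,-0.2],[0,0,-0.2],[0,0,-0.2],[0,0,0],[0,0,0]],"turn":[[0,0,0],[0,0,0],[0,0,0],[0,0,0],[0,0,0],[0,0,0],[0,0,0]]}'
python3 - <<'E'
from h import *
c=camera("wrist");save(c,"w15.png");np.savez("w15.npz",**c)
P=cloud(c);T=np.array(sensors.sense()["position"]);q=P.reshape(-1,3)
m=np.hypot(*(q[:,:2]-T[:2]).T)<.03
print(T,np.histogram(q[m,2],bins=np.arange(0,.16,.01)))
E
```

```text
time_s: 29.85
position: [0.4231, 0.0016, 0.0293]
eef_rot: [0.0, 0.096, 0.995, 0.001]
ft_force: [-0.6, 4.3, 5.8]
gripper_width: 0.388
finger_force: 59.2
time_s: 30.72
position: [0.4224, 0.0011, 0.0737]
eef_rot: [-0.0, 0.096, 0.995, -0.0]
ft_force: [-0.3, 1.1, -5.3]
gripper_width: 0.384
finger_force: 60.2
[0.42225464 0.00109736 0.07351948] (array([   4,    0,    0,    0,    0,    0,    0,    0,  297, 5078,  914,
       1626, 5468, 1404, 1739]), array([0.  , 0.01, 0.02, 0.03, 0.04, 0.05, 0.06, 0.07, 0.08, 0.09, 0.1 ,
       0.11, 0.12, 0.13, 0.14, 0.15]))
```

It holds: 5.3 N of weight, and the flange lifted with the hand. But the flange now sits 20 mm above the reported TCP, where with axle A it sat 5 mm below. I'll compare the finger geometry in the two depth maps.

```bash
python3 - <<'E'
from h import *
for n,T,yaw in(("w4",np.array([.611,.0295,.2154]),105.26),("w15",np.array([.42225,.0011,.0735]),168.9)):
    c=dict(np.load(n+".npz"));P=cloud(c)-T;t=np.radians(yaw)
    X=P[...,0]*np.cos(t)+P[...,1]*np.sin(t);Y=P[...,0]*np.sin(t)-P[...,1]*np.cos(t);Z=P[...,2]
    print(n,"cam z-T",np.array(c["xyz"])-T)
    for col in range(200,370,12):
        print(col,[(round(1e3*X[r,col]),round(1e3*Y[r,col]),round(1e3*Z[r,col])) for r in(215,245,260,275,290,310)])
E
```

```text
w4 cam z-T [-0.01798707  0.06951798  0.1705424 ]
200 [(12, -42, -6), (-8, -45, -14), (-13, -44, -7), (-126, -95, -204), (-146, -97, -205), (-173, -99, -205)]
212 [(13, -36, -5), (-5, -37, -7), (-13, -38, -6), (-127, -82, -205), (-135, -79, -186), (6, -22, 69)]
224 [(12, -30, -7), (-5, -31, -7), (-13, -31, -7), (-124, -67, -200), (-121, -61, -162), (10, -17, 75)]
236 [(12, -24, -6), (-4, -25, -6), (-13, -25, -7), (5, -18, 45), (5, -16, 56), (10, -14, 75)]
248 [(12, -18, -7), (-5, -19, -8), (-13, -19, -7), (10, -12, 54), (9, -11, 63), (10, -10, 76)]
260 [(12, -12, -7), (-4, -12, -6), (9, -9, 40), (9, -8, 52), (9, -7, 62), (3, -7, 65)]
272 [(16, -5, 6), (11, -4, 30), (4, -5, 29), (-3, -5, 29), (-10, -5, 29), (-145, -13, -162)]
284 [(16, 1, 5), (11, 1, 30), (4, 1, 29), (-3, 1, 29), (-10, 1, 29), (-143, 0, -160)]
296 [(16, 6, 6), (11, 6, 29), (4, 6, 29), (-3, 6, 29), (-11, 6, 28), (-143, 12, -160)]
308 [(12, 13, -7), (-5, 13, -7), (10, 10, 41), (9, 9, 53), (9, 9, 63), (4, 8, 66)]
320 [(11, 19, -8), (-5, 19, -8), (-13, 20, -7), (9, 14, 52), (9, 12, 63), (10, 11, 76)]
332 [(12, 25, -7), (-5
[... 1094 characters left out ...]
)]
284 [(21, -1, 18), (10, -1, 27), (10, -1, 42), (10, -1, 54), (4, -1, 53), (-4, -1, 54)]
296 [(20, 5, 16), (10, 4, 26), (10, 4, 41), (10, 3, 53), (5, 3, 54), (-3, 4, 54)]
308 [(20, 10, 17), (10, 9, 27), (11, 8, 42), (9, 8, 52), (4, 8, 53), (-4, 8, 53)]
320 [(20, 15, 17), (10, 15, 26), (11, 13, 42), (10, 12, 53), (4, 12, 53), (-4, 12, 54)]
332 [(21, 20, 19), (7, 21, 18), (10, 18, 41), (10, 16, 53), (8, 15, 60), (2, 15, 63)]
344 [(21, 26, 18), (6, 26, 18), (-2, 27, 17), (10, 20, 54), (10, 19, 63), (11, 17, 76)]
356 [(-11, 50, -75), (6, 32, 17), (-1, 32, 18), (6, 27, 45), (6, 25, 56), (11, 20, 76)]
368 [(-11, 59, -75), (-34, 60, -75), (-46, 61, -75), (-57, 62, -74), (6, 28, 57), (11, 24, 77)]
```

That explains it. The fingers in both depth maps end about 30 mm above the reported TCP, so the real tips sit about 28 mm behind it. Axle A was held by its top few millimetres and B was missed. Axle B is now held well, so I'll carry it toward socket 3.

```bash
python3 -m inch '{"travel":[[0,0,-0.6],[0,0,-1],[0,0,-0.8],[0,0,0]],"turn":[[0,0,0],[0,0,0],[0,0,0],[0,0,0]]}'
python3 -c "
from h import *
plan(.685,-.168,.19,160)"
```

```text
time_s: 31.28
position: [0.4249, 0.0011, 0.1962]
eef_rot: [0.003, 0.096, 0.995, 0.0]
ft_force: [0.6, 0.7, -5.1]
gripper_width: 0.386
finger_force: 61.4
t 31.275 pos [0.4249 0.0011 0.1962] yaw 168.93 q [ 0.   -0.02 -0.45  1.13 -0.    0.2 ] w 0.386 F [ 0.6  0.7 -5.1]
TURN [0.01 0.04 1.04] TRAVEL [-6.04 -1.4   0.12]
```

```bash
python3 -m inch '{"travel":[[0,0,0],[0,0,0],[-0.86,-0.2,0],[-0.86,-0.2,0],[-0.86,-0.2,0],[-0.86,-0.2,0],[-0.86,-0.2,0],[-0.86,-0.2,0],[-0.86,-0.2,0],[0,0,0],[0,0,0],[0,0,0]],"turn":[[0,0,0.54],[0,0,0.5],[0,0,0],[0,0,0],[0,0,0],[0,0,0],[0,0,0],[0,0,0],[0,0,0],[0,0,0],[0,0,0],[0,0,0]]}'
cat >> h.py <<'E'
def held(c,dz):
    """ear hole of the held axle relative to TCP; dz = flange top height rel. TCP"""
    T=np.array(sensors.sense()["position"]);P=cloud(c)
    m=((abs(P[...,2]-(T[2]+dz))<.005)&(np.hypot(P[...,0]-T[0],P[...,1]-T[1])<.07)).astype(np.uint8)
    cs,hr=cv2.findContours(m,cv2.RETR_CCOMP,cv2.CHAIN_APPROX_NONE)
    for k,x in enumerate(cs):
        if hr[0,k,3]>=0 and cv2.contourArea(x)>100:
            M=cv2.moments(x);uv=(M["m10"]/M["m00"],M["m01"]/M["m00"]);p=ray(c,uv,T[2]+dz)[0,:2]-T[:2]
            print("ear hole rel",np.round(p,4),"r",round(np.hypot(*p),4),"dir",round(np.degrees(np.arctan2(*p[::-1])),2),np.round(uv))
E
python3 - <<'E'
from h import *
c=camera("wrist");save(c,"w16.png");np.savez("w16.npz",**c)
held(c,.0175); sock(c,(.6257,-.1467),.054)
P=cloud(c);T=np.array(sensors.sense()["position"]);q=P.reshape(-1,3);d=q-T
m=(abs(d[:,2]-.0535)<.003)&(np.hypot(d[:,0],d[:,1])<.03);print("tang top",cv2.minAreaRect((d[m,:2]*1e3).astype(np.float32)))
plan(.6257,-.1467,.12,159.7)
E
```

```text
time_s: 32.78
position: [0.6803, -0.167, 0.193]
eef_rot: [-0.001, 0.174, 0.985, 0.0]
ft_force: [-0.9, -0.0, -4.6]
gripper_width: 0.386
finger_force: 61.0
ear hole rel [-0.0454  0.0155] r 0.048 dir 161.12 [284. 154.]
hole [ 0.583  -0.1306] mm2 188 px [286.  51.] dir from c0 159.3 r 0.0456
tang top ((0.2206439971923828, 0.010953903198242188), (58.380165100097656, 23.143129348754883), 70.43408966064453)
t 32.825 pos [ 0.6806 -0.167   0.1936] yaw 160.02 q [-0.24  0.51  0.23  1.29  0.    0.11] w 0.382 F [ 0.4  0.2 -4.7]
TURN [-0.   -0.01  0.04] TRAVEL [ 1.17 -0.    1.47]
```

```bash
python3 -m inch '{"travel":[[-0.45,0,-0.2],[-0.45,0,-0.2],[0,0,0],[0,0,0]],"turn":[[0,0,0],[0,0,0],[0,0,0],[0,0,0]]}'
python3 - <<'E'
from h import *
c=camera("wrist");save(c,"w17.png");np.savez("w17.npz",**c)
held(c,.0175); sock(c,(.626,-.1467),.054)
plan(.626,-.1467,.12,160)
E
```

```text
time_s: 33.33
position: [0.7229, -0.1825, 0.2136]
eef_rot: [-0.0, 0.174, 0.985, 0.0]
ft_force: [-0.2, 0.2, -4.3]
gripper_width: 0.389
finger_force: 61.0
ear hole rel [-0.0447  0.0154] r 0.0473 dir 160.99 [284. 155.]
hole [ 0.6684 -0.1626] mm2 201 px [285. 110.] dir from c0 -20.5 r 0.0453
hole [ 0.6258 -0.1467] mm2 2366 px [285.  54.] dir from c0 -178.2 r 0.0002
t 33.375 pos [ 0.7227 -0.1825  0.2136] yaw 160.0 q [-0.25  0.61  0.43  1.39  0.    0.1 ] w 0.385 F [-0.7  0.4 -3.9]
TURN [-0.   -0.01  0.  ] TRAVEL [2.06 0.01 1.87]
```

View pics/w17.png

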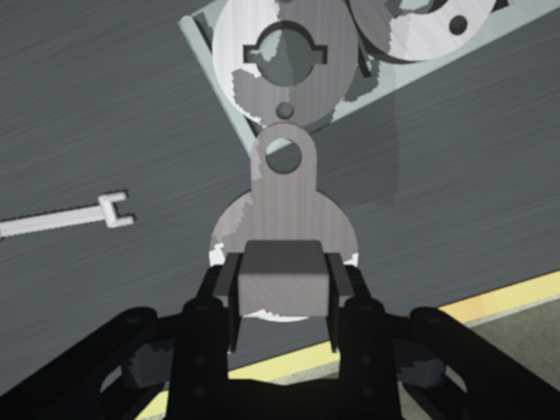

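My last picture shows the bore at (285,54), its keyways square to the held axle, and the held ear hole at (284,155). I'll go over the bore.

```bash
python3 -m inch '{"travel":[[0.5,0,0],[0.5,0,0],[0.5,0,0],[0.52,0,0.3],[0,0,0.8],[0,0,0.8],[0,0,0.3],[0,0,0],[0,0,0]],"turn":[[0,0,0.06],[0,0,0],[0,0,0],[0,0,0],[0,0,0],[0,0,0],[0,0,0],[0,0,0],[0,0,0]]}'
python3 -c "
from h import *
plan(.6276,-.1467,.075,159.5)"
```

```text
time_s: 34.5
position: [0.6303, -0.1481, 0.1057]
eef_rot: [0.001, 0.178, 0.984, -0.0]
ft_force: [0.6, -0.4, -4.2]
gripper_width: 0.383
finger_force: 60.9
t 34.5 pos [ 0.6303 -0.1481  0.1057] yaw 159.47 q [-0.23  0.45 -0.07  1.05  0.    0.13] w 0.383 F [ 0.6 -0.4 -4.2]
TURN [ 0.    0.02 -0.  ] TRAVEL [0.06 0.01 0.61]
```

```bash
python3 -m inch '{"travel":[[0.06,0,0],[0,0,0.15],[0,0,0.15],[0,0,0.1],[0,0,0.1],[0,0,0.1],[0,0,0]],"turn":[[0,0,0],[0,0,0],[0,0,0],[0,0,0],[0,0,0],[0,0,0],[0,0,0]]}'
python3 -c "
from h import *
plan(.6276,-.1467,.045,159.5)"
```

```text
time_s: 35.38
position: [0.6259, -0.1467, 0.0732]
eef_rot: [-0.0, 0.178, 0.984, 0.0]
ft_force: [0.3, 0.9, -4.2]
gripper_width: 0.383
finger_force: 61.0
t 35.375 pos [ 0.6259 -0.1467  0.0732] yaw 159.47 q [-0.23  0.47 -0.12  0.98 -0.    0.13] w 0.383 F [ 0.3  0.9 -4.2]
TURN [-0.   -0.01 -0.  ] TRAVEL [-0.03  0.01  0.56]
```

```bash
python3 -m inch '{"travel":[[-0.02,0,0.1],[0,0,0.1],[0,0,0.1],[0,0,0.1],[0,0,0.08],[0,0,0.08],[0,0,0.05],[0,0,0]],"turn":[[0,0,0],[0,0,0],[0,0,0],[0,0,0],[0,0,0],[0,0,0],[0,0,0],[0,0,0]]}'
```

```text
time_s: 36.38
position: [0.6277, -0.1472, 0.0453]
eef_rot: [0.001, 0.178, 0.984, -0.0]
ft_force: [-4.9, 3.9, 9.5]
gripper_width: 0.383
finger_force: 62.8
```

```bash
python3 -m inch '{"travel":[[0,0,0],[0,0,0],[0,0,0],[0,0,-0.4],[0,0,-1],[0,0,-1],[0,0,-0.8],[0,0,0],[0,0,0]],"turn":[[0,0,0],[0,0,0],[0,0,0],[0,0,0],[0,0,0],[0,0,0],[0,0,0],[0,0,0],[0,0,0]]}' -0.1
python3 - <<'E'
from h import *
c=camera("wrist");save(c,"w18.png");np.savez("w18.npz",**c)
P=cloud(c);q=P.reshape(-1,3);b=np.array([.626,-.1467])
for h in(.062,.098):
    m=(abs(q[:,2]-h)<.004)&(np.hypot(*(q[:,:2]-b).T)<.062);print(h,m.sum(),np.median(q[m],0))
    if h==.098: print(cv2.minAreaRect((q[m,:2]*1e3).astype(np.float32)))
sock(c,b,.062)
plan(.49,-.24,.17,160)
E
```

```text
time_s: 37.5
position: [0.627, -0.1472, 0.2027]
eef_rot: [-0.0, 0.178, 0.984, -0.0]
ft_force: [-0.3, 0.3, 0.5]
gripper_width: 0.551
finger_force: 0.0
0.062 4137 [ 0.61364668 -0.13892774  0.06237062]
0.098 993 [ 0.62535084 -0.14488648  0.09824604]
((625.843505859375, -145.26930236816406), (33.53764343261719, 18.30801773071289), 70.35902404785156)
hole [ 0.6743 -0.169 ] mm2 20 px [280. 235.] dir from c0 -24.8 r 0.0532
hole [ 0.6658 -0.1617] mm2 209 px [285. 224.] dir from c0 -20.6 r 0.0425
hole [ 0.6717 -0.12  ] mm2 18 px [331. 214.] dir from c0 30.3 r 0.0529
hole [ 0.6474 -0.1767] mm2 18 px [262. 211.] dir from c0 -54.5 r 0.0368
hole [ 0.6143 -0.1899] mm2 20 px [234. 183.] dir from c0 -105.2 r 0.0448
hole [ 0.6313 -0.1468] mm2 1062 px [287. 184.] dir from c0 -0.9 r 0.0053
hole [ 0.6125 -0.1779] mm2 64 px [246. 176.] dir from c0 -113.4 r 0.0339
hole [ 0.6261 -0.1027] mm2 24 px [333. 160.] dir from c0 89.9 r 0.044
hole [ 0.5941 -0.1888] mm2 32 px [226. 161.] dir from c0 -127.2 r 0.0528
hole [ 0.5897 -0.1649] mm2 17 px [250. 146.] dir from c0 -153.4 r 0.0406
hole [ 0.5991 -0.1093] mm2 16 px [315. 133.] dir from c0 125.8 r 0.0461
hole [ 0.5771 -0.1669] mm2 40 px [242. 133.] dir from c0 -157.5 r 0.0529
hole [ 0.5915 -0.1085] mm2 14 px [313. 124.] dir from c0 132.1 r 0.0515
hole [ 0.5823 -0.1294] mm2 179 px [286. 123.] dir from c0 158.4 r 0.047
t 37.55 pos [ 0.6265 -0.1471  0.2019] yaw 159.47 q [-0.23  0.4   0.07  1.25 -0.    0.13] w 0.551 F [ 0.3 -0.2 -0.7]
TURN [-0.   -0.01 -0.06] TRAVEL [ 1.93 -2.68  0.64]
```

Axle B is home too, with flange height 0.064. Now the pins.

```bash
python3 -m inch '{"travel":[[0.65,-0.9,0],[0.65,-0.9,0],[0.63,-0.88,0],[0,0,0.2],[0,0,0]],"turn":[[0,0,0],[0,0,0],[0,0,0],[0,0,0],[0,0,0]]}' 0
cat >> h.py <<'E'
def pins(c,box=(.36,.48,-.42,-.16),zr=(.085,.098)):
    P=cloud(c);m=(P[...,2]>zr[0])&(P[...,2]<zr[1])&(P[...,0]>box[0])&(P[...,0]<box[1])&(P[...,1]>box[2])&(P[...,1]<box[3])
    n,l,st,ce=cv2.connectedComponentsWithStats(m.astype(np.uint8))
    for k in range(1,n):
        if st[k,4]>30:
            q=P[l==k];t=q[q[:,2]>q[:,2].max()-.004]
            r=cv2.minEnclosingCircle((t[:,:2]*1e3).astype(np.float32))
            print("pin top",np.round(np.array(r[0])/1e3,4),"r mm",round(r[1],1),"z",round(np.median(t[:,2]),4),"px",np.round(ce[k]),len(t))
E
python3 - <<'E'
from h import *
c=camera("wrist");save(c,"w19.png");np.savez("w19.npz",**c);pins(c)
plan(.4255,-.2155,.1,159.5)
E
```

```text
time_s: 38.17
position: [0.4889, -0.2383, 0.1915]
eef_rot: [-0.001, 0.178, 0.984, 0.001]
ft_force: [0.4, 0.3, -0.1]
gripper_width: 0.502
finger_force: 0.0
pin top [ 0.4295 -0.2182] r mm 8.9 z 0.0922 px [282. 107.] 476
pin top [ 0.4259 -0.2928] r mm 8.8 z 0.0923 px [186. 139.] 433
pin top [ 0.4228 -0.3678] r mm 9.3 z 0.0923 px [ 94. 170.] 435
t 38.225 pos [ 0.4897 -0.2382  0.1921] yaw 159.49 q [-0.45  0.22 -0.2   1.16  0.   -0.1 ] w 0.497 F [0.5 0.3 0. ]
TURN [ 0.   -0.01 -0.  ] TRAVEL [ 1.36 -0.02  1.84]
```

```bash
python3 -m inch '{"travel":[[0.64,-0.03,0],[0.63,-0.02,0],[0,0,0],[0,0,0.8],[0,0,0.8],[0,0,0.6],[0,0,0.5],[0,0,0.42],[0,0,0],[0,0,0]],"turn":[[0,0,0],[0,0,0],[0,0,0],[0,0,0],[0,0,0],[0,0,0],[0,0,0],[0,0,0],[0,0,0],[0,0,0]]}' 0
python3 -c "
from h import *
plan(.4295,-.2182,.036,159.5)"
python3 -m inch '{"travel":[[0,0,0],[0,0,0],[0,0,0],[0,0,0],[0,0,0]],"turn":[[0,0,0],[0,0,0],[0,0,0],[0,0,0],[0,0,0]]}' 1
```

```text
time_s: 39.48
position: [0.4307, -0.219, 0.0378]
eef_rot: [0.0, 0.178, 0.984, -0.0]
ft_force: [-0.3, -0.3, -0.1]
gripper_width: 0.501
finger_force: 0.0
t 39.475 pos [ 0.4307 -0.219   0.0378] yaw 159.52 q [-0.47  0.23 -0.56  0.78  0.   -0.11] w 0.501 F [-0.3 -0.3 -0.1]
TURN [-0.    0.01  0.  ] TRAVEL [0.03 0.01 0.04]
time_s: 40.1
position: [0.4306, -0.2193, 0.0383]
eef_rot: [0.001, 0.178, 0.984, -0.0]
ft_force: [0.4, 1.1, 6.7]
gripper_width: 0.191
finger_force: 58.7
```

```bash
python3 -m inch '{"travel":[[0,0,-0.4],[0,0,-0.8],[0,0,-0.8],[0,0,-0.6],[0,0,0]],"turn":[[0,0,0],[0,0,0],[0,0,0],[0,0,0],[0,0,0]]}'
python3 -c "
from h import *
plan(.5837,-.130,.12,159.5)"
```

```text
time_s: 40.72
position: [0.431, -0.2197, 0.1695]
eef_rot: [0.002, 0.178, 0.984, -0.001]
ft_force: [0.4, 0.3, -0.4]
gripper_width: 0.189
finger_force: 58.8
t 40.725 pos [ 0.431  -0.2197  0.1695] yaw 159.46 q [-0.47  0.11 -0.38  1.08 -0.   -0.11] w 0.189 F [ 0.4  0.3 -0.4]
TURN [-0.    0.03 -0.  ] TRAVEL [-2.23  2.75  0.99]
```

```bash
python3 -m inch '{"travel":[[-0.55,0.68,0],[-0.55,0.68,0],[-0.55,0.68,0],[-0.55,0.68,0],[0,0,0.3],[0,0,0.5],[0,0,0],[0,0,0]],"turn":[[0,0,0],[0,0,0],[0,0,0],[0,0,0],[0,0,0],[0,0,0],[0,0,0],[0,0,0]]}'
python3 -c "
from h import *
plan(.5837,-.130,.1,159.5)
c=camera('wrist');np.savez('w20.npz',**c);pins(c,(.55,.62,-.16,-.1),(.13,.2))"
```

```text
time_s: 41.72
position: [0.5794, -0.1304, 0.1271]
eef_rot: [-0.001, 0.179, 0.984, -0.0]
ft_force: [0.1, -0.4, -0.6]
gripper_width: 0.185
finger_force: 59.0
t 41.725 pos [ 0.5794 -0.1304  0.1271] yaw 159.43 q [-0.22  0.34 -0.18  1.05 -0.    0.14] w 0.185 F [ 0.1 -0.4 -0.6]
TURN [-0.   -0.01 -0.01] TRAVEL [-0.08  0.04  0.54]
pin top [ 0.5689 -0.1276] r mm 21.8 z 0.1985 px [284. 280.] 459
pin top [ 0.5643 -0.1541] r mm 3.1 z 0.1985 px [201. 314.] 92
pin top [ 0.5826 -0.1042] r mm 3.2 z 0.1989 px [367. 315.] 105
```

```bash
python3 -m inch '{"travel":[[-0.08,0.04,0],[0,0,0.2],[0,0,0.2],[0,0,0.1],[0,0,0]],"turn":[[0,0,0],[0,0,0],[0,0,0],[0,0,0],[0,0,0]]}'
python3 -c "
from h import *
plan(.5837,-.130,.09,159.5)
c=camera('wrist');T=sensors.sense()['position'];P=cloud(c)
m=(abs(P[...,2]-T[2]-.014)<.003)&(np.hypot(P[...,0]-T[0],P[...,1]-T[1])<.02)
q=P[m][:,:2];print('collar',m.sum(),cv2.minEnclosingCircle((q*1e3).astype(np.float32)))
m=(abs(P[...,2]-.062)<.004)&(np.hypot(P[...,0]-.5824,P[...,1]+.1295)<.016);q=P[m][:,:2];print('ear',m.sum(),cv2.minEnclosingCircle((q*1e3).astype(np.float32)),q.mean(0))"
```

```text
time_s: 42.4
position: [0.584, -0.1295, 0.1015]
eef_rot: [-0.001, 0.178, 0.984, 0.0]
ft_force: [-0.2, 0.6, -1.1]
gripper_width: 0.187
finger_force: 59.0
t 42.4 pos [ 0.584  -0.1295  0.1015] yaw 159.47 q [-0.22  0.37 -0.21  1.    0.    0.14] w 0.187 F [-0.2  0.6 -1.1]
TURN [-0.   -0.01 -0.  ] TRAVEL [ 0.   -0.01  0.23]
collar 796 ((581.0799560546875, -129.09017944335938), 12.655352592468262)
ear 926 ((583.8084716796875, -129.81332397460938), 15.127593040466309) [ 0.57924158 -0.12798434]
```

```bash
python3 -m inch '{"travel":[[-0.02,0,0.1],[0,0,0.15],[0,0,0.15],[0,0,0.15],[0,0,0.15],[0,0,0]],"turn":[[0,0,0],[0,0,0],[0,0,0],[0,0,0],[0,0,0],[0,0,0]]}'
```

```text
time_s: 43.2
position: [0.5849, -0.1298, 0.0664]
eef_rot: [-0.001, 0.178, 0.984, 0.0]
ft_force: [0.1, 0.6, -0.2]
gripper_width: 0.192
finger_force: 59.0
```

```bash
python3 -m inch '{"travel":[[0,0,0.1],[0,0,0.1],[0,0,0.08],[0,0,0.05],[0,0,0.05],[0,0,0]],"turn":[[0,0,0],[0,0,0],[0,0,0],[0,0,0],[0,0,0],[0,0,0]]}'
```

```text
time_s: 43.95
position: [0.586, -0.13, 0.0521]
eef_rot: [0.001, 0.178, 0.984, -0.0]
ft_force: [-11.7, 2.4, 27.9]
gripper_width: 0.19
finger_force: 62.3
```

```bash
python3 -m inch '{"travel":[[0,0,0],[0,0,0],[0,0,0],[0,0,-0.4],[0,0,-0.9],[0,0,-0.9],[0,0,-0.6],[0,0,0],[0,0,0]],"turn":[[0,0,0],[0,0,0],[0,0,0],[0,0,0],[0,0,0],[0,0,0],[0,0,0],[0,0,0],[0,0,0]]}' 0.2
python3 - <<'E'
from h import *
c=camera("wrist");np.savez('w21.npz',**c);pins(c,(.55,.61,-.16,-.1),(.1,.112));pins(c,(.55,.61,-.16,-.1),(.063,.070))
plan(.426+.068,-.2928+.018,.19,195.3)
E
```

```text
time_s: 45.08
position: [0.5851, -0.1299, 0.1872]
eef_rot: [-0.001, 0.178, 0.984, 0.0]
ft_force: [-0.6, -0.0, -0.9]
gripper_width: 0.402
finger_force: 0.0
pin top [ 0.584  -0.1301] r mm 8.8 z 0.1063 px [284. 196.] 450
pin top [ 0.5839 -0.13  ] r mm 12.8 z 0.0667 px [285. 178.] 241
t 45.125 pos [ 0.5847 -0.1298  0.1867] yaw 159.47 q [-0.22  0.32 -0.07  1.18 -0.    0.14] w 0.397 F [ 0.4 -0.  -0.5]
TURN [ 0.   -0.02 -4.17] TRAVEL [ 2.52 -2.32 -0.07]
```

Pin 1 is seated: its top is at 0.108 and it is upright. Now pin 2, for axle A.

```bash
python3 -m inch '{"travel":[[0,0,0],[0,0,0],[0,0,0],[0,0,0],[0,0,0],[0.84,-0.77,0],[0.84,-0.77,0],[0.84,-0.78,0],[0,0,0],[0,0,0]],"turn":[[0,0,-1],[0,0,-1],[0,0,-1],[0,0,-1],[0,0,-0.17],[0,0,0],[0,0,0],[0,0,0],[0,0,0],[0,0,0]]}' 0
python3 - <<'E'
from h import *
c=camera("wrist");pins(c)
plan(.426,-.2928,.036,195.3)
E
```

```text
time_s: 46.38
position: [0.4945, -0.2749, 0.1877]
eef_rot: [-0.0, -0.132, 0.991, 0.001]
ft_force: [1.3, 0.6, -0.9]
gripper_width: 0.498
finger_force: 0.0
pin top [ 0.4225 -0.368 ] r mm 8.9 z 0.0923 px [182.  61.] 544
pin top [ 0.4258 -0.2933] r mm 8.9 z 0.0921 px [285.  96.] 503
t 46.425 pos [ 0.4949 -0.2744  0.1879] yaw -164.71 q [-0.51  0.26 -0.16  1.16  0.   -0.77] w 0.495 F [0.6 0.4 0.8]
TURN [ 0.01 -0.   -0.  ] TRAVEL [1.43 0.01 3.04]
```

```bash
python3 -m inch '{"travel":[[0.72,0.01,0],[0.71,0.01,0],[0,0,0],[0,0,0.8],[0,0,0.8],[0,0,0.6],[0,0,0.5],[0,0,0.34],[0,0,0],[0,0,0]],"turn":[[0,0,0],[0,0,0],[0,0,0],[0,0,0],[0,0,0],[0,0,0],[0,0,0],[0,0,0],[0,0,0],[0,0,0]]}' 0
python3 -m inch '{"travel":[[0,0,0],[0,0,0],[0,0,0],[0,0,0],[0,0,0]],"turn":[[0,0,0],[0,0,0],[0,0,0],[0,0,0],[0,0,0]]}' 1
python3 -m inch '{"travel":[[0,0,-0.4],[0,0,-0.8],[0,0,-0.8],[0,0,-0.8],[0,0,0]],"turn":[[0,0,0],[0,0,0],[0,0,0],[0,0,0],[0,0,0]]}'
python3 - <<'E'
from h import *
h=np.array([.5964,.100])+.046*np.array([np.cos(np.radians(195.3)),np.sin(np.radians(195.3))]);print(h)
plan(h[0]+.068,h[1]+.018,.19,195.3)
E
```

```text
time_s: 47.68
position: [0.4267, -0.2928, 0.0368]
eef_rot: [0.0, -0.134, 0.991, -0.0]
ft_force: [-0.0, 0.4, 0.3]
gripper_width: 0.499
finger_force: 0.0
time_s: 48.3
position: [0.4263, -0.2934, 0.0372]
eef_rot: [0.001, -0.133, 0.991, -0.0]
ft_force: [0.6, 1.9, 5.7]
gripper_width: 0.187
finger_force: 58.7
time_s: 48.92
position: [0.4273, -0.2945, 0.1795]
eef_rot: [0.002, -0.133, 0.991, -0.002]
ft_force: [0.6, -0.1, -0.6]
gripper_width: 0.192
finger_force: 58.7
[0.55203036 0.08786184]
t 48.925 pos [ 0.4273 -0.2945  0.1795] yaw -164.71 q [-0.6   0.17 -0.29  1.11 -0.   -0.87] w 0.192 F [ 0.6 -0.1 -0.6]
TURN [-0.03  0.02 -0.  ] TRAVEL [-5.83  6.71 -0.21]
```

```bash
python3 -m inch '{"travel":[[-0.65,0.75,-0.1],[-0.65,0.75,-0.1],[-0.65,0.75,0],[-0.65,0.75,0],[-0.65,0.75,0],[-0.65,0.75,0],[-0.65,0.75,0],[-0.65,0.75,0],[-0.63,0.71,0],[0,0,0],[0,0,0],[0,0,0]],"turn":[[0,0,0],[0,0,0],[0,0,0],[0,0,0],[0,0,0],[0,0,0],[0,0,0],[0,0,0],[0,0,0],[0,0,0],[0,0,0],[0,0,0]]}'
cat >> h.py <<'E'
def collar(c):
    T=sensors.sense()['position'];P=cloud(c)
    m=(abs(P[...,2]-T[2]-.014)<.003)&(np.hypot(P[...,0]-T[0],P[...,1]-T[1])<.02)
    r=cv2.minEnclosingCircle((P[m][:,:2]*1e3).astype(np.float32));print('collar',m.sum(),np.round(r[0],1),r[1],"rel TCP mm",np.round(np.array(r[0])-1e3*T[:2],1))
E
python3 - <<'E'
from h import *
c=camera("wrist");np.savez('w22.npz',**c);collar(c);sock(c,(.5964,.1),.062)
P=cloud(c);q=P.reshape(-1,3);m=(abs(q[:,2]-.098)<.004)&(np.hypot(*(q[:,:2]-[.5964,.1]).T)<.03);print(m.sum(),cv2.minAreaRect((q[m,:2]*1e3).astype(np.float32)))
plan(.552,.088,.12,195.3)
E
```

```text
time_s: 50.42
position: [0.6173, 0.1063, 0.1859]
eef_rot: [-0.001, -0.133, 0.991, -0.0]
ft_force: [0.0, -0.9, -0.2]
gripper_width: 0.186
finger_force: 58.8
collar 734 [613.9 104.3] 12.47846794128418 rel TCP mm [-3.6 -2. ]
hole [0.6344 0.1338] mm2 33 px [311. 212.] dir from c0 41.7 r 0.0509
hole [0.6322 0.1296] mm2 17 px [307. 209.] dir from c0 39.6 r 0.0465
hole [0.6234 0.146 ] mm2 15 px [329. 204.] dir from c0 59.6 r 0.0534
hole [0.6249 0.1385] mm2 37 px [320. 203.] dir from c0 53.5 r 0.0479
hole [0.6321 0.0875] mm2 26 px [259. 196.] dir from c0 -19.4 r 0.0378
hole [0.6128 0.1513] mm2 15 px [339. 194.] dir from c0 72.3 r 0.0538
hole [0.6304 0.058 ] mm2 15 px [225. 185.] dir from c0 -51.0 r 0.054
hole [0.6071 0.1364] mm2 15 px [324. 183.] dir from c0 73.6 r 0.0379
hole [0.6011 0.1534] mm2 24 px [345. 181.] dir from c0 85.0 r 0.0536
hole [0.5959 0.1542] mm2 16 px [348. 175.] dir from c0 90.5 r 0.0542
hole [0.5906 0.1401] mm2 14 px [334. 165.] dir from c0 98.2 r 0.0405
hole [0.6072 0.0475] mm2 14 px [218. 155.] dir from c0 -78.4 r 0.0536
hole [0.6004 0.099 ] mm2 1002 px [282. 163.] dir
[... 301 characters left out ...]
1
hole [0.5791 0.0473] mm2 13 px [226. 120.] dir from c0 -108.1 r 0.0555
hole [0.5486 0.1217] mm2 18 px [327. 107.] dir from c0 155.6 r 0.0525
hole [0.5432 0.1115] mm2 15 px [317.  97.] dir from c0 167.8 r 0.0544
hole [0.555  0.0674] mm2 16 px [258.  96.] dir from c0 -141.8 r 0.0527
hole [0.5432 0.1018] mm2 11 px [305.  93.] dir from c0 178.1 r 0.0533
hole [0.5514 0.0867] mm2 185 px [283.  99.] dir from c0 -163.6 r 0.0469
1166 ((595.9962768554688, 98.05548095703125), (17.844696044921875, 33.354156494140625), 14.956219673156738)
t 50.475 pos [0.6175 0.1063 0.1861] yaw -164.78 q [ 0.17  0.37 -0.    1.2  -0.   -0.1 ] w 0.188 F [-0.3 -0.8 -0.8]
TURN [-0.   -0.   -0.01] TRAVEL [ 1.36 -0.01  1.32]
```

```bash
python3 -m inch '{"travel":[[0.66,0,0],[0.67,0,0],[0,0,0.4],[0,0,0.7],[0,0,0.3],[0,0,0.1],[0,0,0],[0,0,0]],"turn":[[0,0,0],[0,0,0],[0,0,0],[0,0,0],[0,0,0],[0,0,0],[0,0,0],[0,0,0]]}'
python3 -c "
from h import *
plan(.5535,.0875,.09,195.3);c=camera('wrist');collar(c)"
```

```text
time_s: 51.48
position: [0.5548, 0.09, 0.1124]
eef_rot: [0.001, -0.133, 0.991, 0.0]
ft_force: [-0.8, 0.2, -1.3]
gripper_width: 0.187
finger_force: 58.8
t 51.475 pos [0.5548 0.09   0.1124] yaw -164.69 q [ 0.16  0.29 -0.28  0.99 -0.   -0.11] w 0.187 F [-0.8  0.2 -1.3]
TURN [-0.    0.01  0.  ] TRAVEL [ 0.04 -0.04  0.45]
collar 726 [551.8  88.2] 12.557039260864258 rel TCP mm [-2.9 -1.9]
```

```bash
python3 -m inch '{"travel":[[0.02,-0.04,0.1],[0,0,0.15],[0,0,0.15],[0,0,0.15],[0,0,0.15],[0,0,0.15],[0,0,0]],"turn":[[0,0,0],[0,0,0],[0,0,0],[0,0,0],[0,0,0],[0,0,0],[0,0,0]]}'
```

```text
time_s: 52.4
position: [0.5528, 0.0877, 0.068]
eef_rot: [-0.001, -0.133, 0.991, -0.0]
ft_force: [0.1, -0.7, -0.1]
gripper_width: 0.188
finger_force: 58.8
```

```bash
python3 -m inch '{"travel":[[0,0,0.1],[0,0,0.1],[0,0,0.08],[0,0,0.07],[0,0,0.05],[0,0,0]],"turn":[[0,0,0],[0,0,0],[0,0,0],[0,0,0],[0,0,0],[0,0,0]]}'
```

```text
time_s: 53.15
position: [0.5538, 0.0879, 0.0511]
eef_rot: [0.001, -0.133, 0.991, 0.0]
ft_force: [-6.3, -1.7, 19.2]
gripper_width: 0.192
finger_force: 61.3
```

```bash
python3 -m inch '{"travel":[[0,0,0],[0,0,0],[0,0,0],[0,0,-0.4],[0,0,-0.9],[0,0,-0.9],[0,0,-0.9],[0,0,-0.6],[0,0,0],[0,0,0]],"turn":[[0,0,0],[0,0,0],[0,0,0],[0,0,0],[0,0,0],[0,0,0],[0,0,0],[0,0,0],[0,0,0],[0,0,0]]}' 0.2
python3 - <<'E'
from h import *
c=camera("wrist");pins(c,(.52,.585,.05,.12),(.1,.112));pins(c,(.52,.585,.05,.12),(.063,.070))
for n in("top","scene"):
    c=camera(n);P=cloud(c);q=P.reshape(-1,3)
    print(n)
    for b in([.5966,.1],[.626,-.1467]):
        m=(abs(q[:,2]-.064)<.005)&(np.hypot(*(q[:,:2]-b).T)<.033);t=(abs(q[:,2]-.1)<.005)&(np.hypot(*(q[:,:2]-b).T)<.025)
        print("flange",m.sum(),np.round(np.median(q[m],0),4),"tang",t.sum(),np.round(q[t].mean(0),4))
    pins(c,(.36,.48,-.42,-.16),(.08,.1)); pins(c,(.5,.61,-.16,-.1),(.1,.115)); pins(c,(.52,.575,.05,.12),(.1,.115))
    # any other white axle-like object standing on the bench
    rgb=c["color"].astype(int);w=(rgb.min(-1)>150)&(P[...,2]>.03)&(P[...,2]<.1)&(P[...,0]>.1)&(P[...,0]<.9)&(abs(P[...,1])<.6)
    n_,l,st,ce=cv2.connectedComponentsWithStats(w.astype(np.uint8))
    print([(np.round(P[l==k].mean(0),3).tolist(),int(st[k,4])) for k in range(1,n_) if st[k,4]>40])
E
```

```text
time_s: 54.4
position: [0.5531, 0.0877, 0.2328]
eef_rot: [-0.001, -0.133, 0.991, -0.0]
ft_force: [-0.8, 0.4, -1.2]
gripper_width: 0.402
finger_force: 0.0
pin top [0.5532 0.0863] r mm 8.9 z 0.1062 px [284. 183.] 333
pin top [0.5532 0.0865] r mm 12.9 z 0.0668 px [284. 169.] 155
top
flange 0 [nan nan nan] tang 0 [nan nan nan]
flange 166 [ 0.622  -0.1503  0.0645] tang 40 [ 0.6247 -0.1446  0.0993]
[([0.617, -0.092, 0.057], 1843), ([0.518, 0.479, 0.094], 45), ([0.425, -0.291, 0.05], 1132)]
scene
flange 310 [0.6056 0.1058 0.0637] tang 91 [0.5986 0.0996 0.0992]
flange 259 [ 0.6343 -0.1415  0.0639] tang 84 [ 0.6281 -0.1428  0.0992]
pin top [ 0.4257 -0.365 ] r mm 9.0 z 0.0951 px [185. 156.] 14
pin top [ 0.587  -0.1269] r mm 8.4 z 0.1098 px [222. 222.] 11
pin top [0.5555 0.0882] r mm 7.8 z 0.1088 px [300. 246.] 22
[([0.428, -0.283, 0.05], 996), ([0.615, -0.012, 0.057], 4036), ([0.54, 0.492, 0.077], 314)]
  return _methods._mean(a, axis=axis, dtype=dtype,
  ret = um.true_divide(
<stdin>:8: RuntimeWarning: Mean of empty slice.
```

Both axles and both pins are seated, the spare pin is in the rack, and no other white axle is left on the bench.

```bash
python3 -c "
from station import arm
print(arm.hand_in())"
```

```text
the job is handed in; nothing more can be done
None
```

I fitted both axles on the bench fully home in the two end sockets and locked each with a pin; the third pin stayed in the rack, and I handed the job in at about 55 s, with no verdict returned.

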